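# Pack the tins from the drawer into the gift box

## Robot

A 7-joint arm with a two-finger parallel gripper is mounted at the origin on the work surface. World frame = base frame: x ahead of the robot, y to its left, z up, the work surface at z = 0. Lengths are in m, angles in degrees, forces in N, time in s.
With the tool pointing down it reaches from about 0.4 to 0.875 m from the base axis. Payload 6.5 kg.
Tool frame: the origin (TCP) lies at the very end of the fingers, on their centre line; the grasp point (between the pads) lies 19 mm behind it; x points along the fingers, z is the direction in which the jaws open and shut, and the axes are right-handed (so a half turn about x gives the same grasp; the last joint's range is limited). The gripper opens to 85 mm and grips with 20 to 120 N. Pads are 22 mm wide; open, the fingers measure 114 mm over their backs; the gripper's body (76 mm by 85 mm) begins 54 mm behind the grasp point. The pads swing forward as they close: fully open they stand 13 mm farther back than shut.
Start: joints at [-79.595, 30.733, -0.252, 88.115, 0.149, 61.152, -4.079], TCP at [0.159, 0.63, 0.231] pointing down, gripper open.
Joint ranges: [-154.64, 154.64], [-21.42, 123.67], [-72.66, 72.17], [13.99, 137.28], [-74.86, 254.86], [10.95, 109.41], [-158.01, 158.01]. Speed limits (degrees/s): [136.94, 136.94, 180, 180, 180, 180, 180].

## Interface

Orientations are given as [roll, pitch, yaw] about the fixed x, y, z axes, in that order (R = Rz(yaw) Ry(pitch) Rx(roll)).
In Python, from rig import r gives the robot as it stands.
- The arm moves only by the tool step_arm, never from a script. Its argument "series" is a list of rows, each an object with "offset": the shift along the tool's x, y, z in m, a list of three; "twist": the turn, a rotation vector about the tool's x, y, z in degrees, a list of three. A call has 1 to 20 rows; each row is the pose to reach, as a shift and turn from the pose commanded when the call began, along the tool's axes at that moment; what a row does not reach only later rows make up. A row lasts 1/10 s, in which the tool goes at most 50 mm and 8.59 degrees, less where a joint would pass 70% of its speed; a pose out of reach is approached as far as the arm can. A call with a gripper value outside its range is refused whole. "hand" is the opening, from 0 (shut) to 1 (fully open), set as the call begins (left out, the last holds). The fingers move at their own pace and stop on an object; "force" is the grip in N (left out, the last holds). Time passes only in rows, so rows that repeat a pose let the fingers close. It gives the time, the measured TCP pose, the force and the opening at its end, in the units of the state.
- r.read_state(): the state, without advancing time (a new reading comes with each control period).
- r.camera(name): name is "scene" or "top"; returns a dict with "img" (384x512x3 uint8, blue, green, red), "K" (3x3 intrinsics, pixels), "xyz" and "orientation" of the camera in the world. Camera axes: x right, y down, z forward; pixel columns grow to the right and rows downward; lengths in m; the calibration is good to about 2 mm. A picture is of the moment at which its call begins. There is no depth.
- r.hand_in(): hands the job in, once; it reports no verdict.
The state is a dict: "time": time; "joints": joint angles; "qvel": joint speeds; "tau": joint torques, N m; "ee_pos": TCP position; "orientation": TCP orientation; "wrist_force": force on the tool from outside, world axes, zero at the start; "ft_torque": the same for the moment, N m; "width": finger opening in m.
Only numpy, scipy, OpenCV 4.12 (cv2) and the standard library are available. Lean on these libraries where they do the work, as an engineer would, in place of code of your own. Each camera call takes 0.05 s, during which the arm holds its last target.

## Task

Take the lid off the long gift box and set it down on the table, pull the drawer right out to its stop, and lay every small round tin from the drawer flat in a row inside the box. Then push the drawer fully shut, leaving the tape roll and the label block in it, and put the lid back squarely, all the way down on the box. Leave the other things on the table where they are.

Things in the scene. Friction and masses are not known exactly. Their poses are not given: they have to be found in the camera images.
- gift_box: White card base of the long gift box, loose on the table at the right: a flange plate 212 (x) x 66 (y) x 4 mm carrying a low tray, 192 x 46 mm inside, wall tops 14 mm above the table, its floor 4 mm above the table. Room for four tins in one row along its x axis. Origin: centre of underside, z up, x along its length.
- lid: Dark brown card lid of the gift box: a loose cover 208 (x) x 62 (y) x 32 mm high, open below, 203 x 57 x 29.5 mm inside. On the box its lower rim rests on the flange (4 mm up) over the tray with 3 mm play all round, its top 36 mm above the table. No knob: grip it across its 62 mm width. Origin: centre of its lower rim, z up, x along its length.
- cabinet: Low grey desk-top drawer unit fixed on the table, 240 (x) x 350 (y) x 80 mm high, with one drawer that comes out along the unit's own -x, roughly towards the robot. Origin: centre of underside; the drawer's front face, shut, is at x = -120 mm.
- cabinet_drawer0 (a joint): Travel of the drawer in m along the cabinet's -x: 0 fully shut, 0.1656 at its outer stop. At the start it is shut or up to 20 mm ajar. The drawer holds the tins.
- cabinet_drawer0_handle (a point): Mid-point of the drawer's horizontal steel bar handle (bar about 10 mm thick, 120 mm long, along the cabinet's y), 35 mm in front of the drawer's front face and about 44 mm above the table; moves with the drawer.
- drawer_floor (a point): Centre of the drawer's inner floor, 22 mm above the table; the floor measures 195 (x) x 308 (y) mm, the walls rise 36 mm above it, the front panel a little more; axes as the cabinet's; moves with the drawer.
- tin0: Small plain round metal tin, closed, 40 mm diameter x 24 mm high, lying flat in the drawer at the start. Two to four such tins are there; some may be absent. Origin: centre of underside, z up.
- tin1: Small plain round metal tin, closed, 40 mm diameter x 24 mm high, lying flat in the drawer at the start. Two to four such tins are there; some may be absent. Origin: centre of underside, z up.
- tin2: Small plain round metal tin, closed, 40 mm diameter x 24 mm high, lying flat in the drawer at the start. Two to four such tins are there; some may be absent. Origin: centre of underside, z up.
- tin3: Small plain round metal tin, closed, 40 mm diameter x 24 mm high, lying flat in the drawer at the start. Two to four such tins are there; some may be absent. Origin: centre of underside, z up.
- tape_roll: Roll of tan tape, a flat ring 52 mm outside, 38 mm inside, 16 mm high, in the drawer among the tins; not to be packed. Origin: centre of underside.
- label_block: Square white block of labels, 44 x 44 x 20 mm, in the drawer among the tins; not to be packed. Origin: centre of underside.
- dispenser_dark: Dark brown desk tape dispenser, 160 x 55 x 92 mm, on the table to the robot's left; not part of the job. Origin: centre of underside.
- dispenser_pink: Magenta desk tape dispenser, 160 x 55 x 92 mm, on the far part of the table; not part of the job. Origin: centre of underside.
- wrapped_box: Brown wrapped carton, 200 x 140 x 55 mm, on the table to the left of the cabinet; not part of the job. Origin: centre of underside.
- pen: Black pen, 10 mm thick, 130 mm long, lying on the table near the robot; not part of the job. Origin: underside at mid length.
- pen_cup: White plastic cup, 72 mm across the mouth, 90 mm high, on the table at the left; not part of the job. Origin: centre of underside.
Not all that is in view belongs to the job. Leave any green look-alike of the lid alone.

How it is judged:
By the outcome, as a careful person would: the job done as asked, in the order asked, and still so for the second after the job is handed in, with the robot touching nothing.
Of tin0, tin1, tin2, tin3 only 2 to 4 are there at a start; the rules pass over those that are not, and their reading is None.
At some moment in a run one of gift_box, lid may be knocked a few centimetres aside while the robot is not near it.
Once in a run the grip may slacken for a moment while it holds something.
It also fails if it takes over 210 s, if anything falls off the work surface, if the arm or the gripper's body presses on something with over 40 N, if the wrist force passes 120 N, or if a joint passes its speed limit or range.

## Working session

There is one attempt and no reset: what is moved stays moved. The work goes in short steps, Python scripts to look and compute and a tool call to move; the robot and the scene stay as the last step left them, time stands still between calls to the robot, and variables do not carry over. Pictures are saved under pics/ and viewed, and the job is handed in when it is done.

Besides the shell and the picture viewer there is one more tool, called as name(argument=value, ...) on one line, values as JSON. step_arm: Moves the arm, as the interface text tells. Its arguments: {"type":"object","properties":{"series":{"type":"array","items":{"type":"object","properties":{"offset":{"type":"array","items":{"type":"number"}},"twist":{"type":"array","items":{"type":"number"}}}}},"hand":{"type":"number"},"force":{"type":"number"}},"required":["series"]}

```bash
ls; mkdir -p pics
python3 - <<'E'
from rig import r
import cv2
print(r.read_state())
for n in("scene","top"):
    c=r.camera(n); cv2.imwrite(f"pics/{n}0.png",c["img"]); print(n,c["K"],c["xyz"],c["orientation"])
E
```

```text
pics
{'time': 0.0, 'joints': array([-79.59591227,  30.77948917,  -0.25233842,  88.17313614,
         0.14792114,  61.15157423,  -4.07690228]), 'qvel': array([-0.0316025 ,  0.03547886, -0.09710471,  0.0079396 , -0.07860412,
       -0.13595347, -0.02293442]), 'tau': array([-6.56036282e-04, -5.83425915e+01,  1.04819052e+00, -2.59093148e+01,
        1.23415413e-02,  9.69061075e-03, -1.72584345e-05]), 'ee_pos': array([0.15929136, 0.62950156, 0.2303743 ]), 'orientation': array([-175.75531297,   89.89612481,  -99.94790209]), 'wrist_force': array([ 0.19222842,  0.55238205, -0.11981874]), 'ft_torque': array([-0.05123123,  0.02895633,  0.00100187]), 'width': 0.08534933805926646}
scene [[399.09422489   0.         254.86008685]
 [  0.         399.09422489 195.348494  ]
 [  0.           0.           1.        ]] [ 1.17739817 -0.06585053  1.12923887] [-1.47760117e+02 -1.39553418e-01  7.57754143e+01]
top [[354.90061682   0.         253.82896418]
 [  0.         354.90061682 194.23255953]
 [  0.           0.           1.        ]] [0.40486989 0.10255626 1.00753727] [-173.67445157   -0.86182296  -91.22259998]
```

View pics/scene0.png

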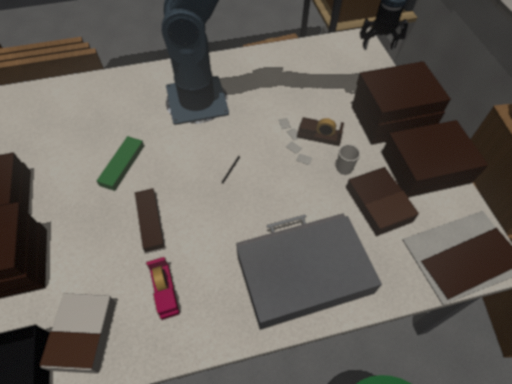

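View pics/top0.png

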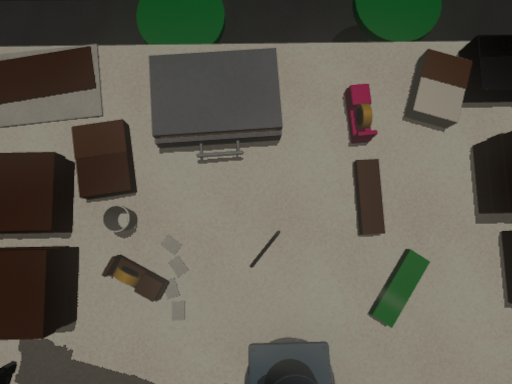

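```bash
cat > h.py <<'E'
import numpy as np, cv2
from scipy.spatial.transform import Rotation as Ro
from rig import r
def cam(n):
    c=r.camera(n); c["R"]=Ro.from_euler("xyz",c["orientation"],degrees=True).as_matrix(); c["t"]=np.array(c["xyz"]); return c
def plane(c,uv,z):
    uv=np.atleast_2d(np.asarray(uv,float)); d=np.c_[uv,np.ones(len(uv))]@np.linalg.inv(c["K"]).T@c["R"].T
    s=(z-c["t"][2])/d[:,2]; return c["t"]+d*s[:,None]
def proj(c,p):
    p=(np.atleast_2d(p)-c["t"])@c["R"]; q=p@c["K"].T; return q[:,:2]/q[:,2:]
def crop(c,x0,y0,x1,y1,name,s=5,pts=None):
    im=cv2.resize(c["img"][y0:y1,x0:x1],None,fx=s,fy=s,interpolation=cv2.INTER_CUBIC)
    im=cv2.convertScaleAbs(im,alpha=1.3)
    if pts is not None:
        for p in pts: cv2.circle(im,(int((p[0]-x0+.5)*s),int((p[1]-y0+.5)*s)),2,(0,255,255),-1)
    cv2.imwrite("pics/"+name,im)
E
python3 - <<'E'
from h import *
np.set_printoptions(precision=4,suppress=True)
for n,seed in(("top",(370,197)),("scene",(150,220))):
    c=cam(n); im=c["img"]; print(n,im[seed[1],seed[0]])
    m=(im.max(2)<95).astype(np.uint8)
    k,l,s,ce=cv2.connectedComponentsWithStats(m)
    i=l[seed[1],seed[0]]; print(s[i],ce[i])
    cn=cv2.findContours((l==i).astype(np.uint8),0,1)[0][0]
    b=cv2.boxPoints(cv2.minAreaRect(cn)); print(b)
    for z in(0,.004,.036): 
        p=plane(c,b,z); print(z,p[:,:2].tolist(),p.mean(0)[:2],np.linalg.norm(p-np.roll(p,1,0),axis=1))
    if n=="top": crop(c,340,150,400,245,"lidt.png",6); crop(c,140,40,290,170,"cabt.png",5)
    else: crop(c,120,180,180,260,"lids.png",7)
E
```

```text
top [40 50 65]
[ 353  159   32   77 2017] [368.0962 197.2866]
[[351.5882 160.3529]
 [378.5755 158.1939]
 [384.6391 233.9888]
 [357.6518 236.1478]]
0 [[0.6094558743788772, -0.20051039158572792], [0.614395191554871, -0.27956128066906144], [0.3954575047205431, -0.2836682719322808], [0.39102903430179237, -0.20644508882695017]] [ 0.5026 -0.2425] [0.2185 0.0792 0.219  0.0774]
0.004 [[0.6086436523609043, -0.19930719380078415], [0.6135633600699769, -0.2780442448090673], [0.3954948725955657, -0.2821349310028909], [0.3910839835430432, -0.2052183298401049]] [ 0.5022 -0.2412] [0.2176 0.0789 0.2181 0.077 ]
0.036 [[0.6021458762171219, -0.18968161152123408], [0.6069087081908242, -0.26590795792911387], [0.3957938155957464, -0.2698682035677716], [0.39152357747304944, -0.1954042579453421]] [ 0.4991 -0.2302] [0.2107 0.0764 0.2112 0.0746]
scene [43 49 63]
[ 135  189   30   64 1274] [149.3634 220.5926]
[[133.4324 191.5946]
 [154.8378 188.027 ]
 [164.973  248.8379]
 [143.5676 252.4054]]
0 [[0.3735110429767181, -0.28042012546838224], [0.37669582357080467, -0.20901150234603097], [0.6089855300879043, -0.20478301584933], [0.6048477546810652, -0.2699286059073393]] [ 0.491 -0.241] [0.2316 0.0715 0.2323 0.0653]
0.004 [[0.3763585791226801, -0.2796600751170235], [0.3795320785584958, -0.20850439625740683], [0.6109989664020703, -0.20429088794334854], [0.6068758478602408, -0.269205718710293]] [ 0.4934 -0.2404] [0.2308 0.0712 0.2315 0.065 ]
0.036 [[0.39913886829037526, -0.27357967230615376], [0.40222211846002476, -0.20444754754841354], [0.6271064569153973, -0.20035386469549696], [0.6231005932936469, -0.26342262113392256]] [ 0.5129 -0.2355] [0.2242 0.0692 0.2249 0.0632]
```

View pics/lidt.png

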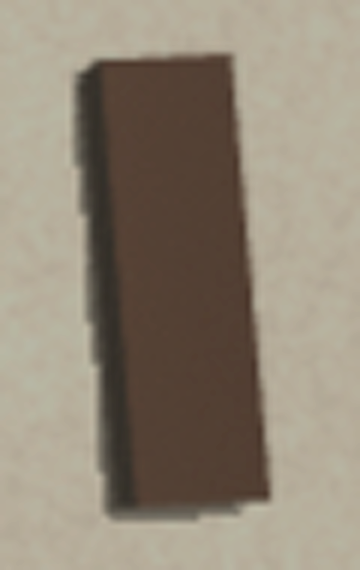

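View pics/lids.png

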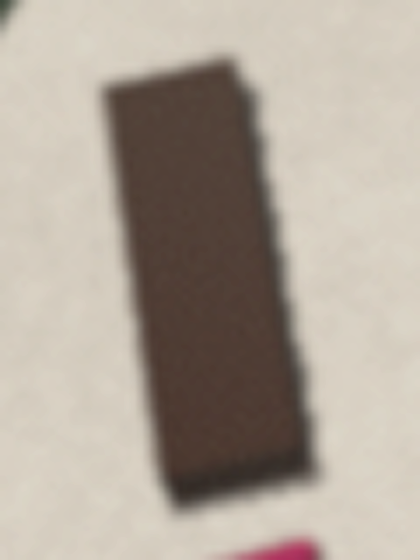

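View pics/cabt.png

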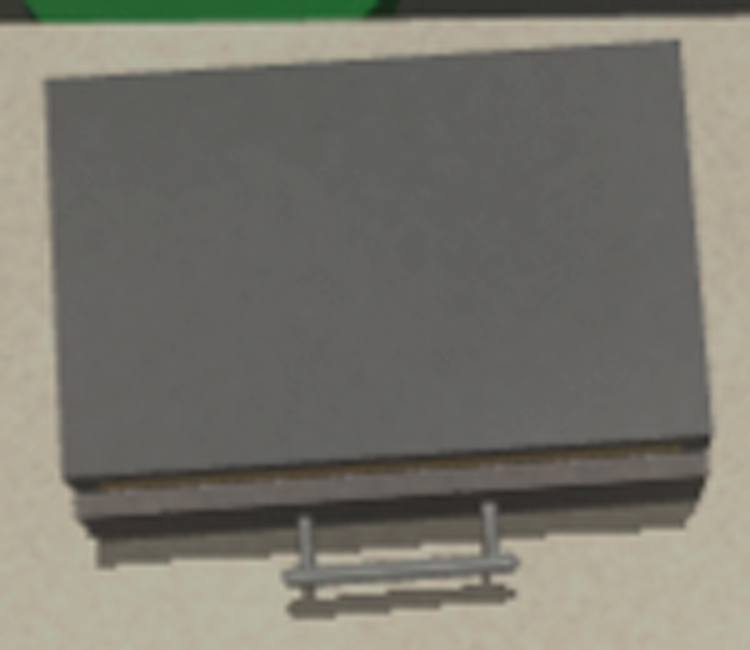

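Run:
```python
from h import *
np.set_printoptions(precision=4,suppress=True)
c=cam("top")
def A(name,pts,s,o,z):
    b=np.array(pts,float)/s-.5+o; p=plane(c,b,z); 
    print(name,p.mean(0)); print(p[:,:2].tolist()); e=p-np.roll(p,1,0); print(np.linalg.norm(e,axis=1),np.degrees(np.arctan2(e[:,1],e[:,0]))); return p
A("lid",[(98,62),(232,56),(269,498),(133,504)],6,[340,150],.036)
A("cab",[(45,80),(680,40),(710,438),(68,480)],5,[140,40],.08)
A("handle",[(283,577),(517,562)],5,[140,40],.046)
c=cam("scene")
A("lid s",[(105,88),(233,60),(308,455),(175,480)],7,[120,180],.036)
```

```text
lid [ 0.5017 -0.2356  0.036 ]
[[0.6034053990084205, -0.20168050660235404], [0.6051091840969594, -0.2646470207815536], [0.3998571107194559, -0.26927843209323826], [0.3984689414278461, -0.20681223286413536]]
[0.205  0.063  0.2053 0.0625] [   1.4344  -88.45   -178.7074   91.2731]
cab [0.7915 0.186  0.08  ]
[[0.8948725188683646, 0.366430791940922], [0.9133979976291962, 0.01794089059610908], [0.6875260483744969, 0.008124549931501038], [0.6702461035835154, 0.3517019833840607]]
[0.2251 0.349  0.2261 0.344 ] [   3.7515  -86.9571 -177.5115   92.8792]
handle [0.6263 0.178  0.046 ]
[[0.623195983747781, 0.24242664671841646], [0.6293197325819191, 0.11348865607227272]]
[0.1291 0.1291] [ 92.7191 -87.2809]
lid s [ 0.506  -0.2359  0.036 ]
[[0.4018471787089293, -0.2703785595522353], [0.4007570247187553, -0.2109780758558403], [0.611840639792417, -0.2028045111973095], [0.6096603055716473, -0.25929740589550465]]
[0.2081 0.0594 0.2112 0.0565] [-176.9477   91.0514    2.2175  -92.2102]
```

```bash
cat >> h.py <<'E'
np.set_printoptions(precision=4,suppress=True)
def go(pos,jaw):
    s=r.read_state(); Rc=Ro.from_euler("xyz",s["orientation"],degrees=True).as_matrix(); p=np.array(s["ee_pos"])
    best=None
    for a in(jaw,jaw+180):
        a=np.radians(a); x=np.array([0,0,-1.]);z=np.array([np.cos(a),np.sin(a),0]);y=np.cross(z,x)
        Rt=np.c_[x,y,z]; tw=Ro.from_matrix(Rc.T@Rt).as_rotvec(degrees=True)
        if best is None or np.linalg.norm(tw)<np.linalg.norm(best): best=tw
    off=Rc.T@(np.array(pos)-p)
    print("t",round(s["time"],2),"tcp",p,"jaw",np.round(np.degrees(np.arctan2(Rc[1,2],Rc[0,2])),2),"w",round(s["width"],4),"F",s["wrist_force"],"q7",s["joints"][6])
    print("  offset",np.round(off,4),"twist",np.round(best,2),"rows",np.ceil(max(np.linalg.norm(off)/.05,np.linalg.norm(best)/8.59)))
E
python3 -c "
from h import *
go([.503,-.2357,.15],91.6)"
```

```text
t 0.3 tcp [0.1594 0.63   0.231 ] jaw 75.8 w 0.0856 F [-0.0417  0.3741 -0.1592] q7 -4.078841556541937
  offset [ 0.0815 -0.5454 -0.7549] twist [-15.8   -0.03  -0.  ] rows 19.0
```

```bash
python3 -c "
from h import *
go([.48,.35,.2],91.6);go([.503,-.2357,.15],91.6)"
```

```text
t 0.3 tcp [0.1594 0.63   0.231 ] jaw 75.8 w 0.0856 F [-0.0417  0.3741 -0.1592] q7 -4.078841556541937
  offset [ 0.0311 -0.3795 -0.1928] twist [-15.8   -0.03  -0.  ] rows 9.0
t 0.3 tcp [0.1594 0.63   0.231 ] jaw 75.8 w 0.0856 F [-0.0417  0.3741 -0.1592] q7 -4.078841556541937
  offset [ 0.0815 -0.5454 -0.7549] twist [-15.8   -0.03  -0.  ] rows 19.0
```

step_arm(series=[{"offset": [0.031,-0.38,-0.193],"twist": [-15.8,0,0]},{"offset": [0.031,-0.38,-0.193],"twist": [-15.8,0,0]},{"offset": [0.031,-0.38,-0.193],"twist": [-15.8,0,0]},{"offset": [0.031,-0.38,-0.193],"twist": [-15.8,0,0]},{"offset": [0.031,-0.38,-0.193],"twist": [-15.8,0,0]},{"offset": [0.031,-0.38,-0.193],"twist": [-15.8,0,0]},{"offset": [0.031,-0.38,-0.193],"twist": [-15.8,0,0]},{"offset": [0.0815,-0.545,-0.755],"twist": [-15.8,0,0]},{"offset": [0.0815,-0.545,-0.755],"twist": [-15.8,0,0]},{"offset": [0.0815,-0.545,-0.755],"twist": [-15.8,0,0]},{"offset": [0.0815,-0.545,-0.755],"twist": [-15.8,0,0]},{"offset": [0.0815,-0.545,-0.755],"twist": [-15.8,0,0]},{"offset": [0.0815,-0.545,-0.755],"twist": [-15.8,0,0]},{"offset": [0.0815,-0.545,-0.755],"twist": [-15.8,0,0]},{"offset": [0.0815,-0.545,-0.755],"twist": [-15.8,0,0]},{"offset": [0.0815,-0.545,-0.755],"twist": [-15.8,0,0]},{"offset": [0.0815,-0.545,-0.755],"twist": [-15.8,0,0]},{"offset": [0.0815,-0.545,-0.755],"twist": [-15.8,0,0]},{"offset": [0.0815,-0.545,-0.755],"twist": [-15.8,0,0]},{"offset": [0.0815,-0.545,-0.755],"twist": [-15.8,0,0]}], hand=1)

```text
time: 2.3
ee_pos: [0.5025, -0.2383, 0.1498]
orientation: [-145.1, 90.0, -53.6]
wrist_force: [0.4, 1.2, -0.2]
width: 0.0857
```

```bash
python3 -c "
from h import *
go([.503,-.2357,.15],91.6)
c=cam('top');cv2.imwrite('pics/t1.png',c['img']);c=cam('scene');cv2.imwrite('pics/s1.png',c['img'])"
```

```text
t 2.3 tcp [ 0.5025 -0.2383  0.1498] jaw 91.54 w 0.0857 F [ 0.416   1.1577 -0.1636] q7 118.61661314595106
  offset [-0.0002 -0.0005  0.0026] twist [-0.06 -0.04  0.03] rows 1.0
```

View pics/s1.png

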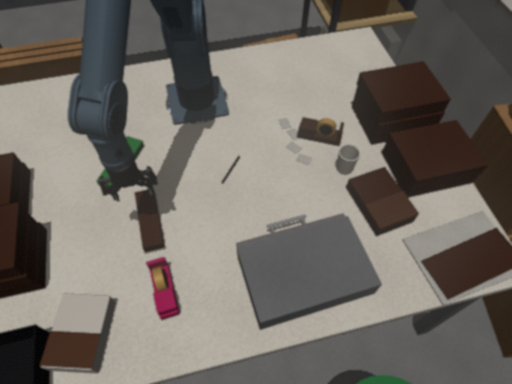

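```bash
python3 -c "
from h import *
go([.503,-.2357,.012],91.6)"
```

```text
t 2.4 tcp [ 0.5017 -0.2432  0.1498] jaw 91.08 w 0.0854 F [-0.7593 -0.1717  0.2153] q7 118.50321451731578
  offset [ 0.1378 -0.0014  0.0081] twist [-0.52 -0.26  0.02] rows 3.0
```

step_arm(series=[{"offset": [0.05,0,0],"twist": [0,0,0]},{"offset": [0.05,0,0],"twist": [0,0,0]},{"offset": [0.05,0,0],"twist": [0,0,0]},{"offset": [0.05,0,0],"twist": [0,0,0]},{"offset": [0.05,0,0],"twist": [0,0,0]},{"offset": [0.05,0,0],"twist": [0,0,0]}])

```text
time: 3.0
ee_pos: [0.5036, -0.2356, 0.1013]
orientation: [-109.2, 89.9, -17.6]
wrist_force: [-0.1, 0.7, 0.2]
width: 0.0854
```

```bash
python3 -c "
from h import *
go([.503,-.2357,.012],91.6)
c=cam('top');crop(c,330,140,410,260,'t2.png',5)"
```

```text
t 3.0 tcp [ 0.5036 -0.2356  0.1013] jaw 91.62 w 0.0854 F [-0.1281  0.7012  0.2448] q7 119.35410314121154
  offset [ 0.0893  0.0008 -0.    ] twist [ 0.02 -0.05  0.14] rows 2.0
```

View pics/t2.png

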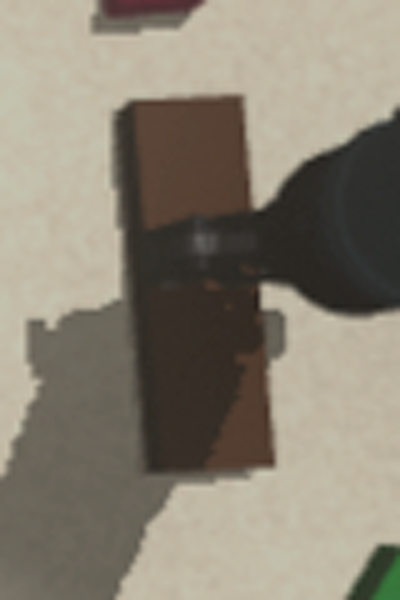

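step_arm(series=[{"offset": [0.03,0.0005,0],"twist": [0,0,0]},{"offset": [0.055,0.0005,0],"twist": [0,0,0]},{"offset": [0.07,0.0005,0],"twist": [0,0,0]},{"offset": [0.08,0.0005,0],"twist": [0,0,0]},{"offset": [0.087,0.0005,0],"twist": [0,0,0]},{"offset": [0.087,0.0005,0],"twist": [0,0,0]},{"offset": [0.087,0.0005,0],"twist": [0,0,0]}])

```text
time: 3.75
ee_pos: [0.5027, -0.2357, 0.0134]
orientation: [-115.1, 89.9, -23.5]
wrist_force: [1.1, 0.2, 0.5]
width: 0.0852
```

step_arm(series=[{"offset": [0,0,0],"twist": [0,0,0]},{"offset": [0,0,0],"twist": [0,0,0]},{"offset": [0,0,0],"twist": [0,0,0]},{"offset": [0,0,0],"twist": [0,0,0]},{"offset": [0,0,0],"twist": [0,0,0]},{"offset": [0,0,0],"twist": [0,0,0]},{"offset": [0,0,0],"twist": [0,0,0]},{"offset": [0,0,0],"twist": [0,0,0]}], hand=0, force=35)

```text
time: 4.55
ee_pos: [0.5027, -0.2358, 0.0137]
orientation: [-111.1, 89.9, -19.5]
wrist_force: [-2.1, 0.3, 6.4]
width: 0.0611
```

```bash
python3 -c "
from h import *
go([.503,-.2357,.10],91.6)"
```

```text
t 4.55 tcp [ 0.5027 -0.2358  0.0137] jaw 91.6 w 0.0611 F [-2.0744  0.3419  6.3826] q7 120.92125570036683
  offset [-0.0863 -0.0004  0.0001] twist [-0.   -0.03  0.08] rows 2.0
```

step_arm(series=[{"offset": [-0.01,0,0],"twist": [0,0,0]},{"offset": [-0.025,0,0],"twist": [0,0,0]},{"offset": [-0.045,0,0],"twist": [0,0,0]},{"offset": [-0.065,0,0],"twist": [0,0,0]},{"offset": [-0.08,0,0],"twist": [0,0,0]},{"offset": [-0.08,0,0],"twist": [0,0,0]},{"offset": [-0.08,0,0],"twist": [0,0,0]}])

```text
time: 5.25
ee_pos: [0.5022, -0.2354, 0.093]
orientation: [-100.7, 90.0, -9.1]
wrist_force: [-0.5, 0.9, -1.7]
width: 0.0613
```

```bash
python3 -c "
from h import *
go([.52,-.40,.094],91.6)
c=cam('top');cv2.imwrite('pics/t3.png',c['img']);c=cam('scene');crop(c,60,100,200,260,'s3.png',4)"
```

```text
t 5.25 tcp [ 0.5022 -0.2354  0.093 ] jaw 91.61 w 0.0613 F [-0.5376  0.8845 -1.7034] q7 119.5775100306296
  offset [-0.0009 -0.0132 -0.1651] twist [ 0.01 -0.01  0.03] rows 4.0
```

View pics/t3.png

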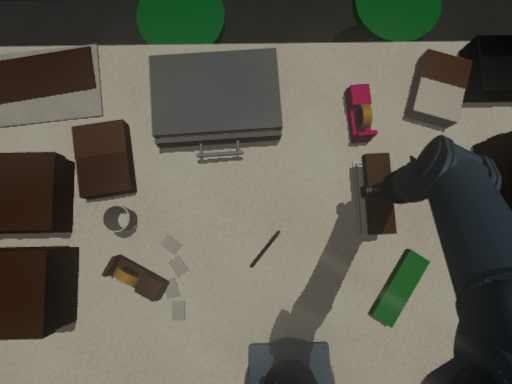

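View pics/s3.png

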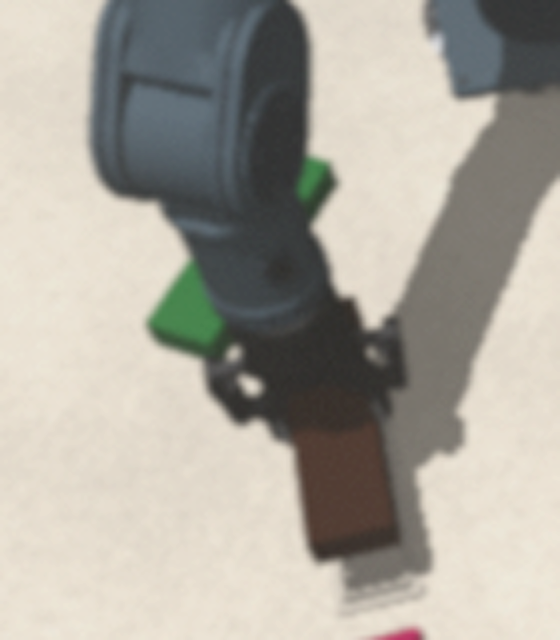

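step_arm(series=[{"offset": [0,-0.0025,-0.03],"twist": [0,0,0]},{"offset": [0,-0.005,-0.065],"twist": [0,0,0]},{"offset": [0,-0.008,-0.1],"twist": [0,0,0]},{"offset": [0,-0.01,-0.13],"twist": [0,0,0]},{"offset": [0,-0.012,-0.15],"twist": [0,0,0]},{"offset": [0,-0.013,-0.165],"twist": [0,0,0]},{"offset": [0,-0.013,-0.165],"twist": [0,0,0]},{"offset": [0.03,-0.013,-0.165],"twist": [0,0,0]},{"offset": [0.055,-0.013,-0.165],"twist": [0,0,0]},{"offset": [0.07,-0.013,-0.165],"twist": [0,0,0]},{"offset": [0.077,-0.013,-0.165],"twist": [0,0,0]},{"offset": [0.082,-0.013,-0.165],"twist": [0,0,0]},{"offset": [0.082,-0.013,-0.165],"twist": [0,0,0]},{"offset": [0.082,-0.013,-0.165],"twist": [0,0,0]}])

```text
time: 6.75
ee_pos: [0.5203, -0.4005, 0.0117]
orientation: [-127.5, 89.9, -35.9]
wrist_force: [0.9, 0.1, -0.1]
width: 0.061
```

step_arm(series=[{"offset": [0.001,0,0],"twist": [0,0,0]},{"offset": [0.002,0,0],"twist": [0,0,0]},{"offset": [0.002,0,0],"twist": [0,0,0]},{"offset": [0.002,0,0],"twist": [0,0,0]}])

```text
time: 7.15
ee_pos: [0.5202, -0.4004, 0.0098]
orientation: [-122.0, 89.9, -30.4]
wrist_force: [-1.0, -0.1, 6.0]
width: 0.0613
```

step_arm(series=[{"offset": [0,0,0],"twist": [0,0,0]},{"offset": [0,0,0],"twist": [0,0,0]},{"offset": [0,0,0],"twist": [0,0,0]},{"offset": [0,0,0],"twist": [0,0,0]},{"offset": [0,0,0],"twist": [0,0,0]},{"offset": [-0.03,0,0],"twist": [0,0,0]},{"offset": [-0.07,0,0],"twist": [0,0,0]},{"offset": [-0.12,0,0],"twist": [0,0,0]},{"offset": [-0.14,0,0],"twist": [0,0,0]},{"offset": [-0.14,0,0],"twist": [0,0,0]}], hand=1)

```text
time: 8.15
ee_pos: [0.5218, -0.4018, 0.153]
orientation: [-125.9, 89.6, -34.3]
wrist_force: [0.6, 0.1, 0.1]
width: 0.0851
```

```bash
python3 -c "
from h import *
print(r.read_state()['joints'])
go([.628,.178,.15],2.9);go([.628,.178,.15],-177)"
```

```text
[ 26.0833  36.4988  11.1842  91.2079  -8.3476  52.6881 131.743 ]
t 8.15 tcp [ 0.5218 -0.4018  0.153 ] jaw 91.59 w 0.0851 F [0.5531 0.0687 0.0713] q7 131.74295771941885
  offset [ 0.0013 -0.1223  0.5766] twist [88.69  0.07  0.46] rows 12.0
t 8.15 tcp [ 0.5218 -0.4018  0.153 ] jaw 91.59 w 0.0851 F [0.5531 0.0687 0.0713] q7 131.74295771941885
  offset [ 0.0013 -0.1223  0.5766] twist [88.59  0.07  0.46] rows 12.0
```

step_arm(series=[{"offset": [0.001,-0.122,0.577],"twist": [88.7,0,0.4]},{"offset": [0.001,-0.122,0.577],"twist": [88.7,0,0.4]},{"offset": [0.001,-0.122,0.577],"twist": [88.7,0,0.4]},{"offset": [0.001,-0.122,0.577],"twist": [88.7,0,0.4]},{"offset": [0.001,-0.122,0.577],"twist": [88.7,0,0.4]},{"offset": [0.001,-0.122,0.577],"twist": [88.7,0,0.4]},{"offset": [0.001,-0.122,0.577],"twist": [88.7,0,0.4]},{"offset": [0.001,-0.122,0.577],"twist": [88.7,0,0.4]},{"offset": [0.001,-0.122,0.577],"twist": [88.7,0,0.4]},{"offset": [0.001,-0.122,0.577],"twist": [88.7,0,0.4]},{"offset": [0.001,-0.122,0.577],"twist": [88.7,0,0.4]},{"offset": [0.001,-0.122,0.577],"twist": [88.7,0,0.4]},{"offset": [0.001,-0.122,0.577],"twist": [88.7,0,0.4]},{"offset": [0.001,-0.122,0.577],"twist": [88.7,0,0.4]},{"offset": [0.001,-0.122,0.577],"twist": [88.7,0,0.4]},{"offset": [0.001,-0.122,0.577],"twist": [88.7,0,0.4]},{"offset": [0.001,-0.122,0.577],"twist": [88.7,0,0.4]}], hand=0.3)

```text
time: 9.85
ee_pos: [0.6256, 0.1785, 0.1478]
orientation: [137.4, 89.7, 140.2]
wrist_force: [0.2, -0.6, 0.2]
width: 0.0259
```

```bash
python3 -c "
from h import *
print(r.read_state()['joints'])
go([.627,.178,.06],2.9);
c=cam('top');crop(c,330,140,480,260,'t4.png',5)
c=cam('scene');crop(c,220,150,400,300,'s4.png',4)"
```

```text
[-40.4705  39.5522  31.1257  92.9873 -24.2153  54.4941   1.9785]
t 9.85 tcp [0.6256 0.1785 0.1478] jaw 2.77 w 0.0259 F [ 0.1924 -0.5582  0.1643] q7 1.9785194454002102
  offset [ 0.0878 -0.001   0.0018] twist [-0.13 -0.26 -0.24] rows 2.0
```

View pics/t4.png

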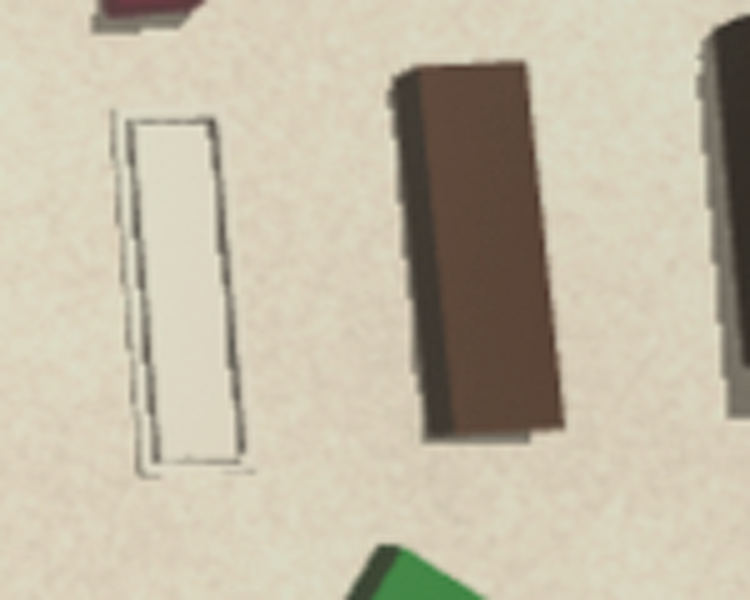

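View pics/s4.png

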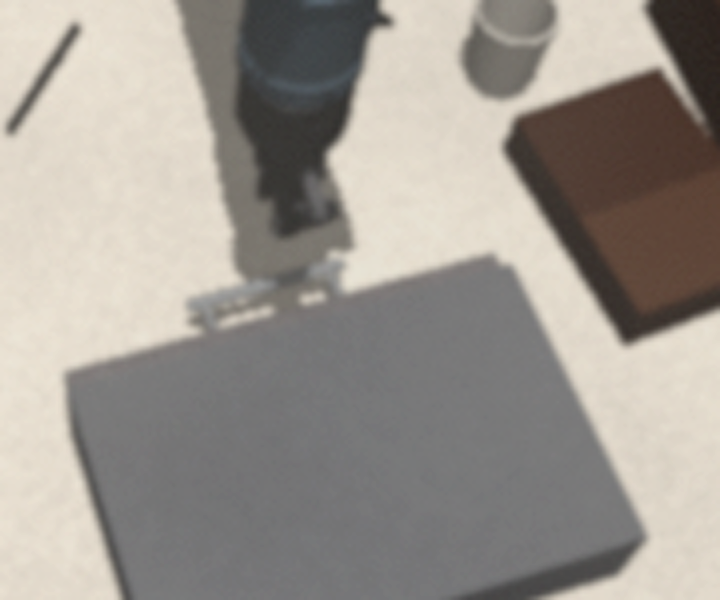

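```bash
python3 -c "
from h import *
c=cam('scene');p=plane(c,np.array([(190,305),(342,258)])/4-.5+[220,150],.046);print(p,p.mean(0))
go([.627,.178,.028],2.9)"
```

```text
[[0.6316 0.1136 0.046 ]
 [0.6206 0.2393 0.046 ]] [0.6261 0.1764 0.046 ]
t 10.0 tcp [0.6256 0.1795 0.1479] jaw 2.85 w 0.0257 F [ 0.0165 -0.2385  0.2747] q7 1.9727700444305514
  offset [ 0.1199 -0.0021  0.0018] twist [-0.05 -0.25 -0.26] rows 3.0
```

Both cameras agree on the handle at (0.626, 0.177). Descend.

step_arm(series=[{"offset": [0.04,-0.001,0.001],"twist": [0,0,0]},{"offset": [0.07,-0.001,0.001],"twist": [0,0,0]},{"offset": [0.09,-0.001,0.001],"twist": [0,0,0]},{"offset": [0.105,-0.001,0.001],"twist": [0,0,0]},{"offset": [0.115,-0.001,0.001],"twist": [0,0,0]},{"offset": [0.119,-0.001,0.001],"twist": [0,0,0]},{"offset": [0.119,-0.001,0.001],"twist": [0,0,0]}])

```text
time: 10.7
ee_pos: [0.6263, 0.1797, 0.0289]
orientation: [131.9, 89.6, 134.8]
wrist_force: [-0.5, 0.1, 0.1]
width: 0.0253
```

step_arm(series=[{"offset": [0,0,0],"twist": [0,0,0]},{"offset": [0,0,0],"twist": [0,0,0]},{"offset": [0,0,0],"twist": [0,0,0]},{"offset": [0,0,0],"twist": [0,0,0]},{"offset": [0,0,0],"twist": [0,0,0]}], hand=0, force=30)

```text
time: 11.2
ee_pos: [0.6268, 0.1798, 0.0298]
orientation: [120.2, 89.7, 123.1]
wrist_force: [-0.4, 0.1, 6.4]
width: 0.0095
```

```bash
python3 -c "
from h import *
a=np.radians(2.9)
go(np.array([.627,.178,.028])-.14*np.array([np.cos(a),np.sin(a),0]),2.9)"
```

```text
t 11.2 tcp [0.6268 0.1798 0.0298] jaw 2.9 w 0.0095 F [-0.407   0.1463  6.4221] q7 5.630581356185698
  offset [ 0.0022 -0.0018 -0.1399] twist [ 0.   -0.16 -0.28] rows 3.0
```

step_arm(series=[{"offset": [0,0,-0.008],"twist": [0,0,0]},{"offset": [0,0,-0.02],"twist": [0,0,0]},{"offset": [0,0,-0.035],"twist": [0,0,0]},{"offset": [0,0,-0.05],"twist": [0,0,0]},{"offset": [0,0,-0.065],"twist": [0,0,0]},{"offset": [0,0,-0.08],"twist": [0,0,0]},{"offset": [0,0,-0.095],"twist": [0,0,0]},{"offset": [0,0,-0.11],"twist": [0,0,0]},{"offset": [0,0,-0.12],"twist": [0,0,0]},{"offset": [0,0,-0.13],"twist": [0,0,0]},{"offset": [0,0,-0.135],"twist": [0,0,0]},{"offset": [0,0,-0.14],"twist": [0,0,0]},{"offset": [0,0,-0.14],"twist": [0,0,0]}])

```text
time: 12.5
ee_pos: [0.4854, 0.1724, 0.0297]
orientation: [137.8, 89.6, 140.7]
wrist_force: [-1.6, -1.7, 8.2]
width: 0.0102
```

step_arm(series=[{"offset": [0,0,-0.003],"twist": [0,0,0]},{"offset": [0,0,-0.006],"twist": [0,0,0]},{"offset": [0,0,-0.009],"twist": [0,0,0]},{"offset": [0,0,-0.012],"twist": [0,0,0]},{"offset": [0,0,-0.012],"twist": [0,0,0]}])

```text
time: 13.0
ee_pos: [0.4738, 0.1718, 0.0297]
orientation: [135.5, 89.6, 138.4]
wrist_force: [-0.9, -1.4, 7.9]
width: 0.0098
```

step_arm(series=[{"offset": [0,0,-0.002],"twist": [0,0,0]},{"offset": [0,0,-0.004],"twist": [0,0,0]},{"offset": [0,0,-0.006],"twist": [0,0,0]},{"offset": [0,0,-0.006],"twist": [0,0,0]}])

```text
time: 13.4
ee_pos: [0.4681, 0.1715, 0.0297]
orientation: [133.4, 89.6, 136.3]
wrist_force: [0.6, -1.7, 6.0]
width: 0.0097
```

step_arm(series=[{"offset": [0,0,-0.002],"twist": [0,0,0]},{"offset": [0,0,-0.004],"twist": [0,0,0]},{"offset": [0,0,-0.004],"twist": [0,0,0]}])

```text
time: 13.7
ee_pos: [0.4655, 0.1714, 0.0298]
orientation: [107.6, 89.7, 110.5]
wrist_force: [4.0, -1.7, 2.0]
width: 0.0096
```

step_arm(series=[{"offset": [0,0,-0.002],"twist": [0,0,0]},{"offset": [0,0,-0.004],"twist": [0,0,0]},{"offset": [0,0,-0.004],"twist": [0,0,0]}])

```text
time: 14.0
ee_pos: [0.4655, 0.1714, 0.0299]
orientation: [31.5, 89.6, 34.3]
wrist_force: [15.3, -0.1, -12.6]
width: 0.0094
```

step_arm(series=[{"offset": [0,0,0.004],"twist": [0,0,0]},{"offset": [0,0,0.006],"twist": [0,0,0]},{"offset": [0,0,0.006],"twist": [0,0,0]},{"offset": [0,0,0.006],"twist": [0,0,0]}], hand=0.3)

```text
time: 14.4
ee_pos: [0.4653, 0.1716, 0.0292]
orientation: [143.7, 89.6, 146.6]
wrist_force: [-0.8, 0.7, -0.2]
width: 0.0259
```

```bash
python3 -c "
from h import *
go([.50,-.05,.22],-88.4)"
```

```text
t 14.4 tcp [0.4653 0.1716 0.0292] jaw 2.92 w 0.0259 F [-0.8057  0.7381 -0.1853] q7 5.808995004117445
  offset [-0.1919 -0.2222  0.0223] twist [-88.68  -0.08  -0.47] rows 11.0
```

step_arm(series=[{"offset": [-0.02,0,0],"twist": [0,0,0]},{"offset": [-0.06,0,0],"twist": [0,0,0]},{"offset": [-0.1,0,0],"twist": [0,0,0]},{"offset": [-0.15,-0.05,0],"twist": [0,0,0]},{"offset": [-0.19,-0.22,0.02],"twist": [0,0,0]},{"offset": [-0.19,-0.22,0.02],"twist": [0,0,0]},{"offset": [-0.19,-0.22,0.02],"twist": [0,0,0]},{"offset": [-0.19,-0.22,0.02],"twist": [0,0,0]},{"offset": [-0.19,-0.22,0.02],"twist": [0,0,0]},{"offset": [-0.19,-0.22,0.02],"twist": [0,0,0]},{"offset": [-0.19,-0.22,0.02],"twist": [0,0,0]}])

```text
time: 15.5
ee_pos: [0.4975, -0.0463, 0.2178]
orientation: [137.3, 89.5, 140.4]
wrist_force: [-0.9, 1.2, -0.9]
width: 0.026
```

```bash
python3 -c "
from h import *
c=cam('top');cv2.imwrite('pics/tt5.png',c['img']);crop(c,140,100,300,240,'t5.png',5)
c=cam('scene');crop(c,220,110,400,260,'s5.png',4)"
```

```text
(no output)
```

View pics/t5.png

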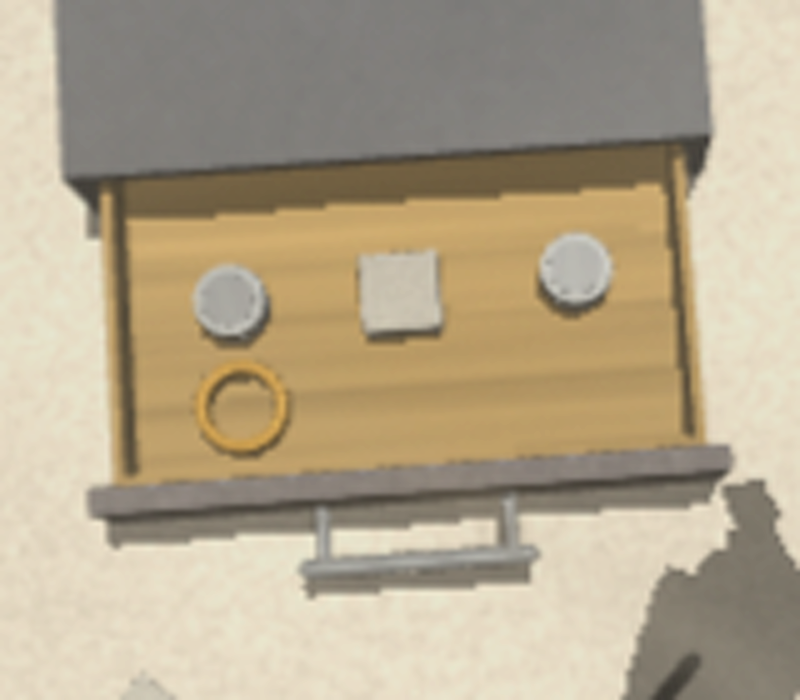

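View pics/s5.png

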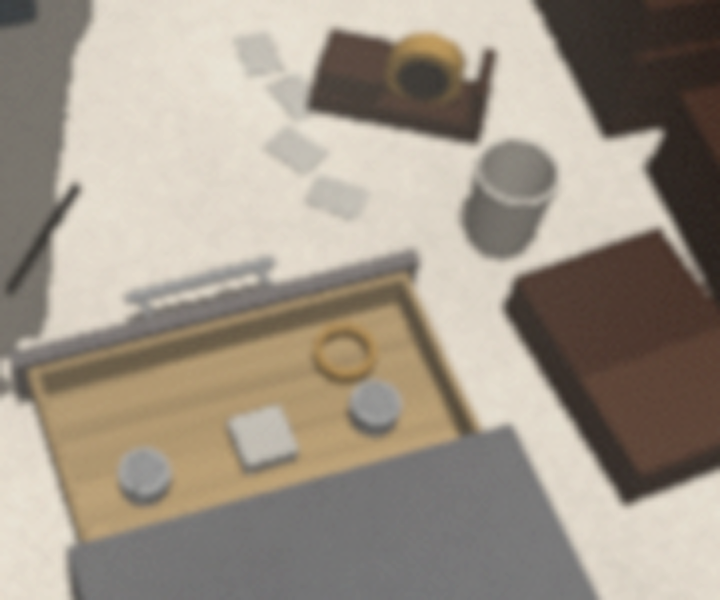

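```bash
python3 -c "
from h import *
c=cam('top')
g=cv2.cvtColor(c['img'],6)
for n,(u,v) in {'A':(230,297),'B':(575,268),'block':(400,290),'tape':(242,408)}.items():
    uv=np.array([u,v])/5-.5+[140,100]; print(n,plane(c,uv,{'block':.042,'tape':.038}.get(n,.046)))
print('rimA', plane(c,np.array([(194,297),(266,297),(230,264),(230,332)])/5-.5+[140,100],.046))
c2=cam('scene')
for n,(u,v) in {'A':(376,402),'B':(145,470)}.items():
    uv=np.array([u,v])/4-.5+[220,110]; print(n,plane(c2,uv,.046))
crop(c,330,140,410,260,'t6.png',5)
# drawer walls
print('walls',plane(c,np.array([(108,180),(120,485),(678,150),(700,445)])/5-.5+[140,100],.058))
"
```

```text
A [[0.6125 0.2715 0.046 ]]
B [[0.6254 0.0815 0.046 ]]
block [[0.6156 0.1785 0.042 ]]
tape [[0.552  0.2664 0.038 ]]
rimA [[0.6129 0.2913 0.046 ]
 [0.6122 0.2518 0.046 ]
 [0.631  0.2715 0.046 ]
 [0.593  0.2715 0.046 ]]
A [[0.6134 0.2697 0.046 ]]
B [[0.6273 0.0791 0.046 ]]
walls [[0.6762 0.3359 0.058 ]
 [0.5085 0.3282 0.058 ]
 [0.6877 0.0237 0.058 ]
 [0.524  0.0164 0.058 ]]
```

View pics/t6.png

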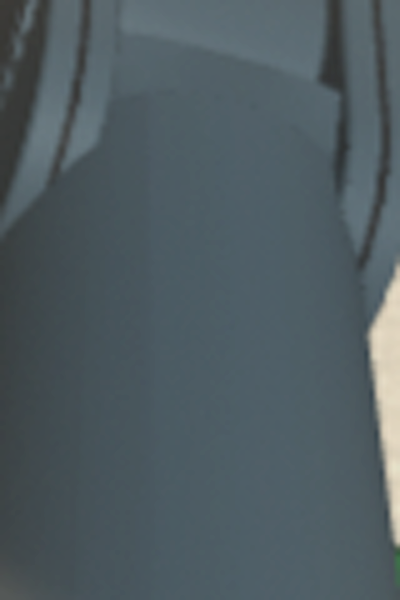

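```bash
python3 -c "
from h import *
c=cam('top')
b=np.array([(130,120),(213,120),(243,455),(156,461)])/5-.5+[330,140]
for z in(.004,.014):
    p=plane(c,b,z); e=p-np.roll(p,1,0); print(p.mean(0),np.linalg.norm(e,axis=1),np.degrees(np.arctan2(e[:,1],e[:,0])))
go([.6263,.0803,.12],-87.1);go([.503,-.2357,.12],-88)"
```

```text
[ 0.5016 -0.2368  0.004 ] [0.1959 0.0482 0.1927 0.0497] [   1.2792  -91.0508 -178.2623   92.6785]
[ 0.5007 -0.2334  0.014 ] [0.1939 0.0477 0.1908 0.0492] [   1.2792  -91.0508 -178.2623   92.6785]
t 15.75 tcp [ 0.498  -0.0468  0.2181] jaw 3.01 w 0.0259 F [ 0.806  -0.0452  0.1139] q7 19.904961150461784
  offset [0.098  0.1198 0.1353] twist [-89.89  -0.02  -0.44] rows 11.0
t 15.75 tcp [ 0.498  -0.0468  0.2181] jaw 3.01 w 0.0259 F [ 0.806  -0.0452  0.1139] q7 19.904961150461784
  offset [ 0.0972 -0.1893 -0.0045] twist [-88.99  -0.02  -0.44] rows 11.0
```

step_arm(series=[{"offset": [0.078,0.12,0.135],"twist": [90,0,-0.4]},{"offset": [0.078,0.12,0.135],"twist": [90,0,-0.4]},{"offset": [0.078,0.12,0.135],"twist": [90,0,-0.4]},{"offset": [0.078,0.12,0.135],"twist": [90,0,-0.4]},{"offset": [0.078,0.12,0.135],"twist": [90,0,-0.4]},{"offset": [0.078,0.12,0.135],"twist": [90,0,-0.4]},{"offset": [0.078,0.12,0.135],"twist": [90,0,-0.4]},{"offset": [0.078,0.12,0.135],"twist": [90,0,-0.4]},{"offset": [0.078,0.12,0.135],"twist": [90,0,-0.4]},{"offset": [0.078,0.12,0.135],"twist": [90,0,-0.4]},{"offset": [0.078,0.12,0.135],"twist": [90,0,-0.4]},{"offset": [0.078,0.12,0.135],"twist": [90,0,-0.4]},{"offset": [0.078,0.12,0.135],"twist": [90,0,-0.4]},{"offset": [0.078,0.12,0.135],"twist": [90,0,-0.4]},{"offset": [0.078,0.12,0.135],"twist": [90,0,-0.4]},{"offset": [0.078,0.12,0.135],"twist": [90,0,-0.4]}], hand=0.68)

```text
time: 17.35
ee_pos: [0.6267, 0.0791, 0.1404]
orientation: [-92.1, 89.5, -179.2]
wrist_force: [0.6, 0.3, -0.3]
width: 0.058
```

```bash
python3 -c "
from h import *
go([.6263,.0803,.033],-87.1)"
```

```text
t 17.35 tcp [0.6267 0.0791 0.1404] jaw -87.07 w 0.058 F [ 0.5981  0.325  -0.3028] q7 -63.535048238725366
  offset [ 0.1074  0.0006 -0.0012] twist [ 0.03 -0.02  0.5 ] rows 3.0
```

step_arm(series=[{"offset": [0.035,0.0005,-0.001],"twist": [0,0,0.5]},{"offset": [0.06,0.0005,-0.001],"twist": [0,0,0.5]},{"offset": [0.08,0.0005,-0.001],"twist": [0,0,0.5]},{"offset": [0.095,0.0005,-0.001],"twist": [0,0,0.5]},{"offset": [0.104,0.0005,-0.001],"twist": [0,0,0.5]},{"offset": [0.107,0.0005,-0.001],"twist": [0,0,0.5]},{"offset": [0.107,0.0005,-0.001],"twist": [0,0,0.5]},{"offset": [0.107,0.0005,-0.001],"twist": [0,0,0.5]}])

```text
time: 18.15
ee_pos: [0.6269, 0.08, 0.0343]
orientation: [91.2, 89.9, 4.1]
wrist_force: [0.1, -0.7, -0.3]
width: 0.0579
```

step_arm(series=[{"offset": [0,0,0],"twist": [0,0,0]},{"offset": [0,0,0],"twist": [0,0,0]},{"offset": [0,0,0],"twist": [0,0,0]},{"offset": [0,0,0],"twist": [0,0,0]},{"offset": [0,0,0],"twist": [0,0,0]},{"offset": [0,0,0],"twist": [0,0,0]}], hand=0, force=40)

```text
time: 18.75
ee_pos: [0.6269, 0.0801, 0.0344]
orientation: [102.9, 89.9, 15.8]
wrist_force: [-1.5, -0.4, 5.6]
width: 0.0379
```

```bash
python3 -c "
from h import *
go([.6263,.0803,.033],-87.1)
c=cam('top');crop(c,180,100,320,220,'t7.png',5)
c=cam('scene');crop(c,220,150,340,260,'s7.png',5)"
```

```text
t 18.75 tcp [0.6269 0.0801 0.0344] jaw -87.09 w 0.0379 F [-1.5431 -0.3752  5.6436] q7 -58.869376210352726
  offset [ 0.0014 -0.0006 -0.0002] twist [ 0.01 -0.02 -0.09] rows 1.0
```

View pics/t7.png

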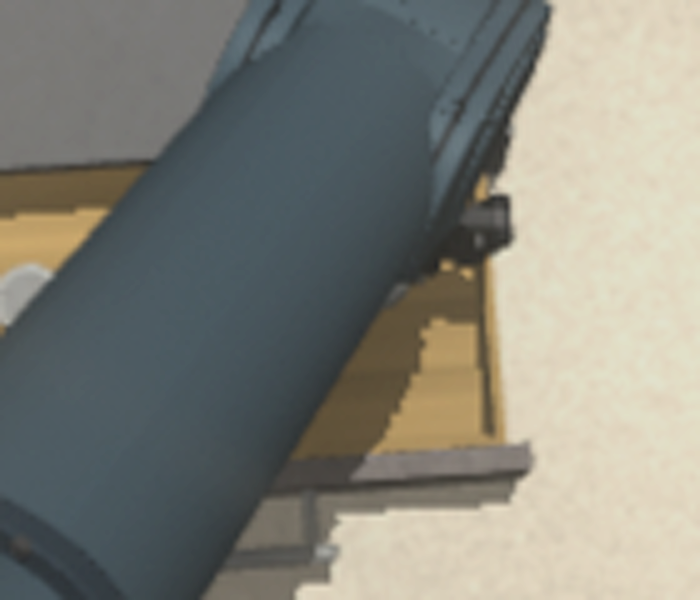

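View pics/s7.png

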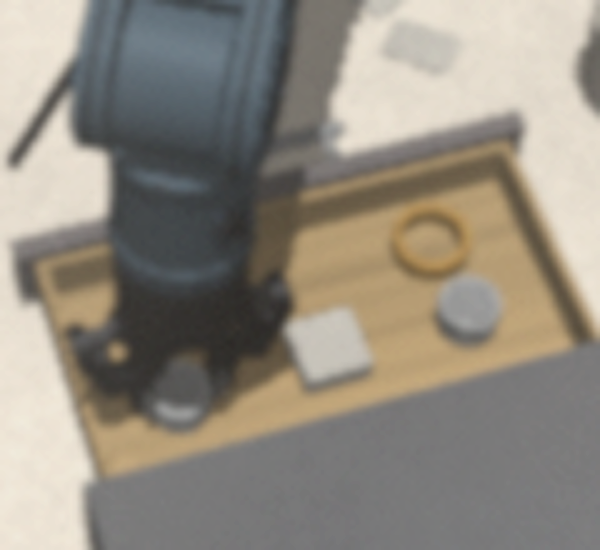

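step_arm(series=[{"offset": [-0.01,0,0],"twist": [0,0,0]},{"offset": [-0.03,0,0],"twist": [0,0,0]},{"offset": [-0.06,0,0],"twist": [0,0,0]},{"offset": [-0.09,0,0],"twist": [0,0,0]},{"offset": [-0.12,0,0],"twist": [0,0,0]},{"offset": [-0.14,0,0],"twist": [0,0,0]},{"offset": [-0.14,0,0],"twist": [0,0,0]},{"offset": [-0.14,0,0],"twist": [0,0,0]}])

```text
time: 19.65
ee_pos: [0.6261, 0.0802, 0.1741]
orientation: [133.9, 89.9, 46.8]
wrist_force: [0.1, 1.2, -1.0]
width: 0.038
```

```bash
python3 -c "
from h import *
go([.55,-.2357,.12],-88)
c=cam('top');crop(c,330,140,430,260,'t8.png',5)
c=cam('scene');crop(c,200,120,340,260,'s8.png',5)"
```

```text
t 19.65 tcp [0.6261 0.0802 0.1741] jaw -87.09 w 0.038 F [ 0.0771  1.1895 -1.0324] q7 -64.83677292893421
  offset [ 0.0538 -0.0921  0.3117] twist [ 0.91 -0.04 -0.04] rows 7.0
```

View pics/t8.png

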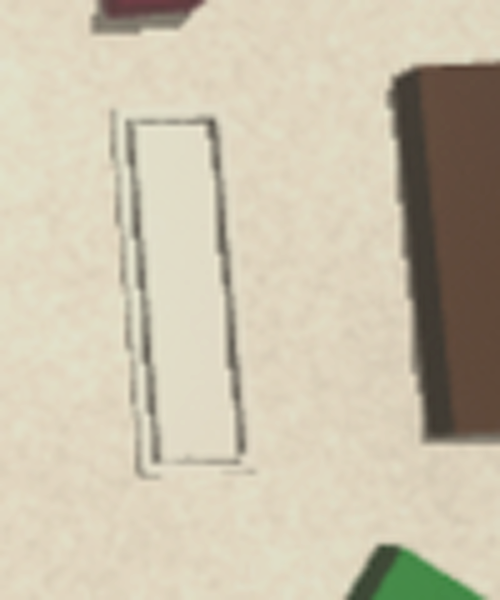

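View pics/s8.png

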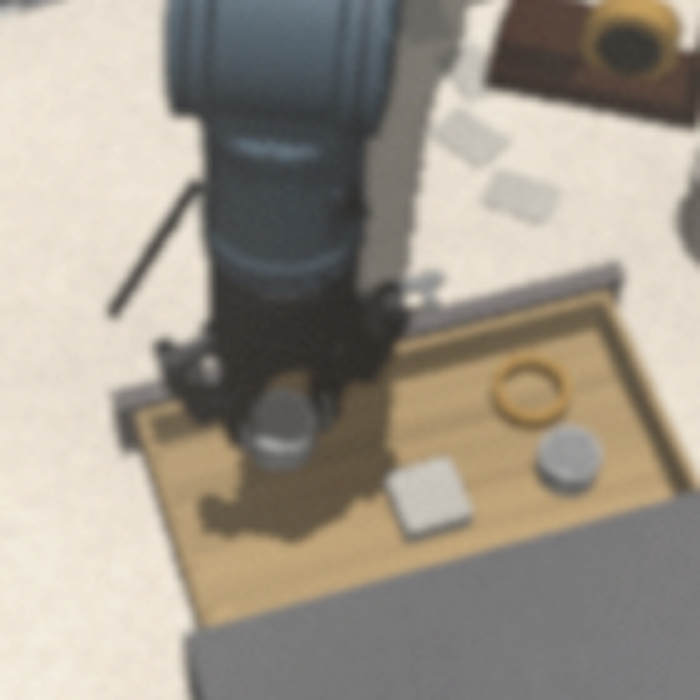

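```bash
python3 -c "
from h import *
c=cam('top')
f=lambda P,z:plane(c,np.array(P)/5-.5+[330,140],z)
p=f([(113,112),(142,475)],.002);print('flange +y edge',p,np.degrees(np.arctan2(*(p[0]-p[1])[1::-1])),'cy',p.mean(0)[1]-.033)
p=f([(216,118),(245,456)],.014);print('in -y top',p,'cy',p.mean(0)[1]+.023,np.degrees(np.arctan2(*(p[0]-p[1])[1::-1])))
p=f([(211,125),(238,452)],.004);print('in -y bot','cy',p.mean(0)[1]+.023)
p=f([(130,122),(152,462)],.014);print('out +y top','cy',p.mean(0)[1]-.025)
print('near flange',f([(142,475),(255,472)],.002)[:,0]+.106,'near wall in/out',f([(160,461),(242,456)],.014)[:,0]+[.096,.098], 'far', f([(130,118),(213,118)],.014)[:,0]-.098)
"
```

```text
flange +y edge [[ 0.6045 -0.2012  0.002 ]
 [ 0.3957 -0.2068  0.002 ]] 1.5432531724447776 cy -0.23697225785949402
in -y top [[ 0.5975 -0.2565  0.014 ]
 [ 0.4051 -0.2616  0.014 ]] cy -0.23604483446871036 1.5141185417475547
in -y bot cy -0.2361912583966266
out +y top cy -0.2330425357071254
near flange [0.5017 0.502 ] near wall in/out [0.4993 0.5031] far [0.5004 0.4996]
```

```bash
python3 -c "
from h import *
go([.531,-.235,.10],-88.4)"
```

```text
t 19.8 tcp [0.6253 0.0802 0.1724] jaw -87.1 w 0.0381 F [-1.0175 -0.5979 -1.5976] q7 -64.83187696841969
  offset [ 0.0726 -0.11    0.31  ] twist [1.3  0.   0.12] rows 7.0
```

step_arm(series=[{"offset": [0.01,-0.015,0.04],"twist": [1.3,0,0]},{"offset": [0.02,-0.03,0.08],"twist": [1.3,0,0]},{"offset": [0.035,-0.045,0.12],"twist": [1.3,0,0]},{"offset": [0.045,-0.06,0.165],"twist": [1.3,0,0]},{"offset": [0.055,-0.075,0.21],"twist": [1.3,0,0]},{"offset": [0.065,-0.09,0.25],"twist": [1.3,0,0]},{"offset": [0.072,-0.1,0.28],"twist": [1.3,0,0]},{"offset": [0.072,-0.106,0.3],"twist": [1.3,0,0]},{"offset": [0.072,-0.11,0.31],"twist": [1.3,0,0]},{"offset": [0.072,-0.11,0.31],"twist": [1.3,0,0]},{"offset": [0.072,-0.11,0.31],"twist": [1.3,0,0]},{"offset": [0.072,-0.11,0.31],"twist": [1.3,0,0]}])

```text
time: 21.0
ee_pos: [0.5328, -0.2332, 0.1011]
orientation: [-173.0, 89.9, 98.8]
wrist_force: [-0.4, 0.5, -0.7]
width: 0.038
```

```bash
python3 -c "
from h import *
go([.531,-.235,.018],-88.4)
c=cam('top');crop(c,320,120,430,260,'t9.png',4)
c=cam('scene');crop(c,100,140,220,280,'s9.png',4)"
```

```text
t 21.0 tcp [ 0.5328 -0.2332  0.1011] jaw -88.25 w 0.038 F [-0.3961  0.4778 -0.6632] q7 -31.081810249485414
  offset [ 0.0831 -0.0018  0.0018] twist [ 0.15 -0.06  0.01] rows 2.0
```

View pics/t9.png

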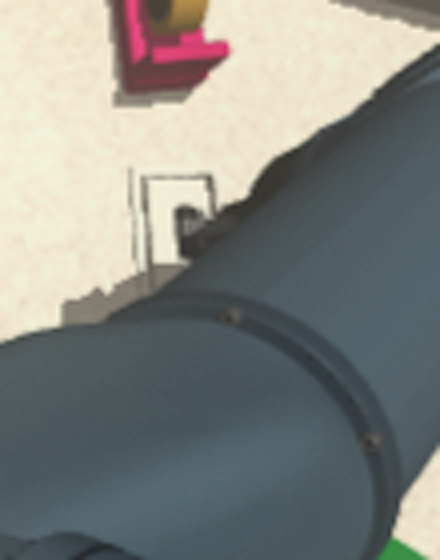

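View pics/s9.png

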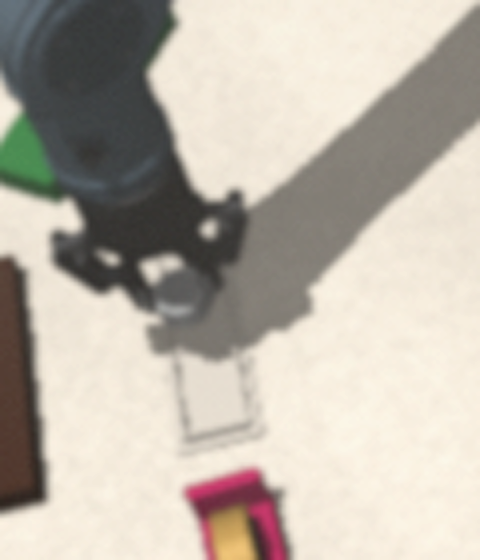

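step_arm(series=[{"offset": [0.02,0,0.0005],"twist": [0,0,0]},{"offset": [0.04,0,0.0005],"twist": [0,0,0]},{"offset": [0.055,0,0.0005],"twist": [0,0,0]},{"offset": [0.06,0,0.0005],"twist": [0,0,0]},{"offset": [0.06,0,0.0005],"twist": [0,0,0]},{"offset": [0.06,0,0.0005],"twist": [0,0,0]}])

```text
time: 21.7
ee_pos: [0.5324, -0.2359, 0.042]
orientation: [51.1, 90.0, -37.3]
wrist_force: [-0.2, -0.7, -1.3]
width: 0.0381
```

```bash
python3 -c "
from h import *
go([.531,-.235,.018],-88.4)"
```

```text
t 21.7 tcp [ 0.5324 -0.2359  0.042 ] jaw -88.39 w 0.0381 F [-0.153  -0.654  -1.3186] q7 -27.75246882182643
  offset [ 0.024  -0.0014 -0.001 ] twist [ 0.01  0.03 -0.04] rows 1.0
```

step_arm(series=[{"offset": [0.01,0,-0.0005],"twist": [0,0,0]},{"offset": [0.018,0,-0.0005],"twist": [0,0,0]},{"offset": [0.022,0,-0.0005],"twist": [0,0,0]},{"offset": [0.025,0,-0.0005],"twist": [0,0,0]},{"offset": [0.025,0,-0.0005],"twist": [0,0,0]},{"offset": [0.025,0,-0.0005],"twist": [0,0,0]}])

```text
time: 22.3
ee_pos: [0.5318, -0.2351, 0.0165]
orientation: [-140.6, 90.0, 131.0]
wrist_force: [-2.1, 1.5, 2.9]
width: 0.0381
```

step_arm(series=[{"offset": [0,0,0],"twist": [0,0,0]},{"offset": [0,0,0],"twist": [0,0,0]},{"offset": [0,0,0],"twist": [0,0,0]},{"offset": [0,0,0],"twist": [0,0,0]},{"offset": [-0.02,0,0],"twist": [0,0,0]},{"offset": [-0.05,0,0],"twist": [0,0,0]},{"offset": [-0.09,0,0],"twist": [0,0,0]},{"offset": [-0.13,0,0],"twist": [0,0,0]},{"offset": [-0.13,0,0],"twist": [0,0,0]},{"offset": [-0.13,0,0],"twist": [0,0,0]}], hand=0.68)

```text
time: 23.3
ee_pos: [0.5327, -0.2353, 0.1482]
orientation: [80.2, 89.8, -8.2]
wrist_force: [0.1, 0.3, 0.2]
width: 0.0579
```

```bash
python3 -c "
from h import *
go([.613,.2705,.14],-87.1)
c=cam('scene');crop(c,100,140,220,280,'s10.png',4)"
```

```text
t 23.3 tcp [ 0.5327 -0.2353  0.1482] jaw -88.4 w 0.0579 F [0.0787 0.2862 0.2358] q7 -33.49865317124728
  offset [ 0.0082  0.0944 -0.5034] twist [-1.3   0.03 -0.15] rows 11.0
```

View pics/s10.png

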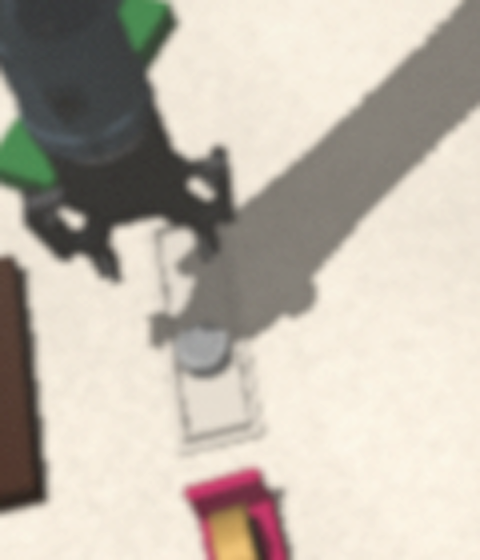

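Tin B sits flat in the tray. Now tin A.

step_arm(series=[{"offset": [0.008,0.094,-0.503],"twist": [-1.3,0,0]},{"offset": [0.008,0.094,-0.503],"twist": [-1.3,0,0]},{"offset": [0.008,0.094,-0.503],"twist": [-1.3,0,0]},{"offset": [0.008,0.094,-0.503],"twist": [-1.3,0,0]},{"offset": [0.008,0.094,-0.503],"twist": [-1.3,0,0]},{"offset": [0.008,0.094,-0.503],"twist": [-1.3,0,0]},{"offset": [0.008,0.094,-0.503],"twist": [-1.3,0,0]},{"offset": [0.008,0.094,-0.503],"twist": [-1.3,0,0]},{"offset": [0.008,0.094,-0.503],"twist": [-1.3,0,0]},{"offset": [0.008,0.094,-0.503],"twist": [-1.3,0,0]},{"offset": [0.008,0.094,-0.503],"twist": [-1.3,0,0]},{"offset": [0.008,0.094,-0.503],"twist": [-1.3,0,0]},{"offset": [0.008,0.094,-0.503],"twist": [-1.3,0,0]},{"offset": [0.008,0.094,-0.503],"twist": [-1.3,0,0]},{"offset": [0.008,0.094,-0.503],"twist": [-1.3,0,0]},{"offset": [0.008,0.094,-0.503],"twist": [-1.3,0,0]}])

```text
time: 24.95
ee_pos: [0.612, 0.2691, 0.1386]
orientation: [-124.1, 90.0, 148.7]
wrist_force: [0.1, 0.0, 0.5]
width: 0.0581
```

```bash
python3 -c "
from h import *
go([.613,.2705,.033],-87.1)
c=cam('top');cv2.imwrite('pics/t11.png',c['img']);
c=cam('scene');crop(c,220,130,360,260,'s11.png',5)"
```

```text
t 24.95 tcp [0.612  0.2691 0.1386] jaw -87.21 w 0.0581 F [0.0513 0.0483 0.4922] q7 -80.80505274612908
  offset [ 0.1056  0.0011 -0.0014] twist [-0.11 -0.    0.01] rows 3.0
```

View pics/t11.png

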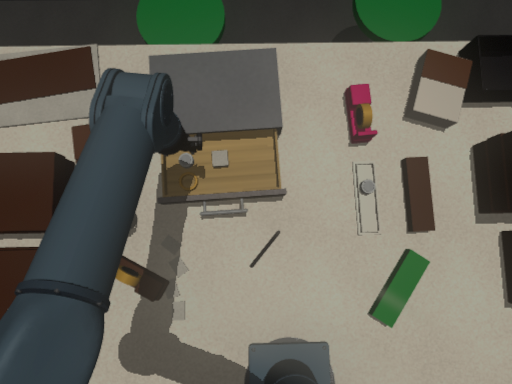

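View pics/s11.png

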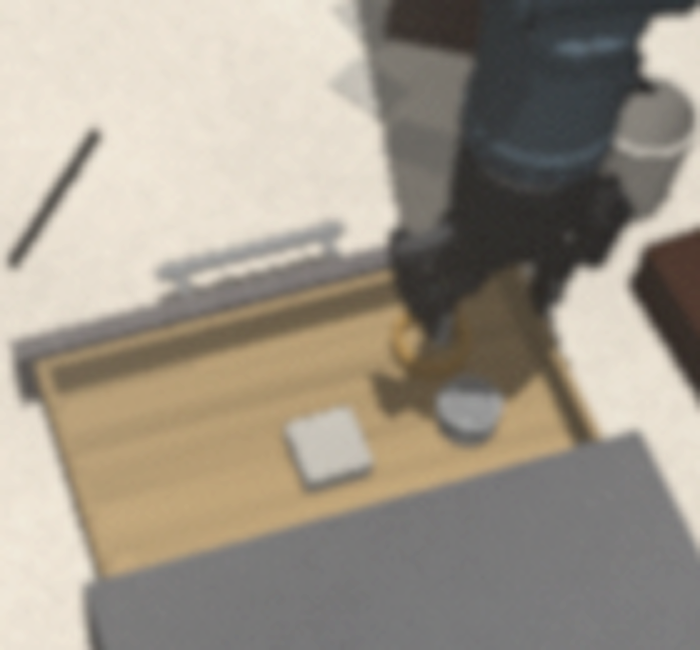

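step_arm(series=[{"offset": [0.035,0.0005,-0.001],"twist": [0,0,0]},{"offset": [0.06,0.0005,-0.001],"twist": [0,0,0]},{"offset": [0.08,0.0005,-0.001],"twist": [0,0,0]},{"offset": [0.095,0.0005,-0.001],"twist": [0,0,0]},{"offset": [0.104,0.0005,-0.001],"twist": [0,0,0]},{"offset": [0.106,0.0005,-0.001],"twist": [0,0,0]},{"offset": [0.106,0.0005,-0.001],"twist": [0,0,0]},{"offset": [0.106,0.0005,-0.001],"twist": [0,0,0]}])

```text
time: 25.85
ee_pos: [0.6131, 0.2715, 0.0334]
orientation: [108.7, 89.9, 21.6]
wrist_force: [0.7, -0.1, 0.3]
width: 0.0581
```

step_arm(series=[{"offset": [0,0,0],"twist": [0,0,0]},{"offset": [0,0,0],"twist": [0,0,0]},{"offset": [0,0,0],"twist": [0,0,0]},{"offset": [0,0,0],"twist": [0,0,0]},{"offset": [0,0,0],"twist": [0,0,0]},{"offset": [0,0,0],"twist": [0,0,0]}], hand=0, force=40)

```text
time: 26.45
ee_pos: [0.6131, 0.2715, 0.0335]
orientation: [115.6, 89.9, 28.5]
wrist_force: [0.3, 1.0, 6.5]
width: 0.0381
```

step_arm(series=[{"offset": [-0.01,0,0],"twist": [0,0,0]},{"offset": [-0.03,0,0],"twist": [0,0,0]},{"offset": [-0.06,0,0],"twist": [0,0,0]},{"offset": [-0.09,0,0],"twist": [0,0,0]},{"offset": [-0.12,0,0],"twist": [0,0,0]},{"offset": [-0.14,0,0],"twist": [0,0,0]},{"offset": [-0.14,0,0],"twist": [0,0,0]},{"offset": [-0.14,0,0],"twist": [0,0,0]}])

```text
time: 27.25
ee_pos: [0.6123, 0.2715, 0.1731]
orientation: [149.9, 89.9, 62.8]
wrist_force: [-0.0, 0.2, -0.8]
width: 0.0381
```

```bash
python3 -c "
from h import *
go([.471,-.2366,.10],-88.4)
c=cam('top');crop(c,330,140,430,260,'t12.png',5)
c=cam('scene');crop(c,220,130,360,260,'s12.png',5)"
```

```text
t 27.25 tcp [0.6123 0.2715 0.1731] jaw -87.1 w 0.0381 F [-0.0398  0.1514 -0.7792] q7 -82.14515417895647
  offset [ 0.0726 -0.1668  0.5003] twist [ 1.3  -0.04 -0.02] rows 11.0
```

View pics/t12.png

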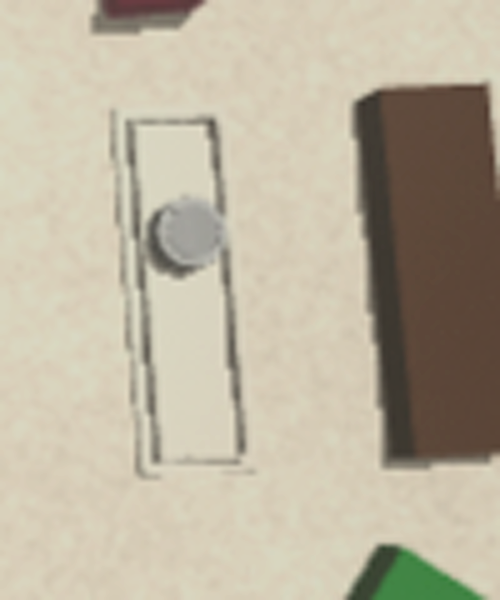

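View pics/s12.png

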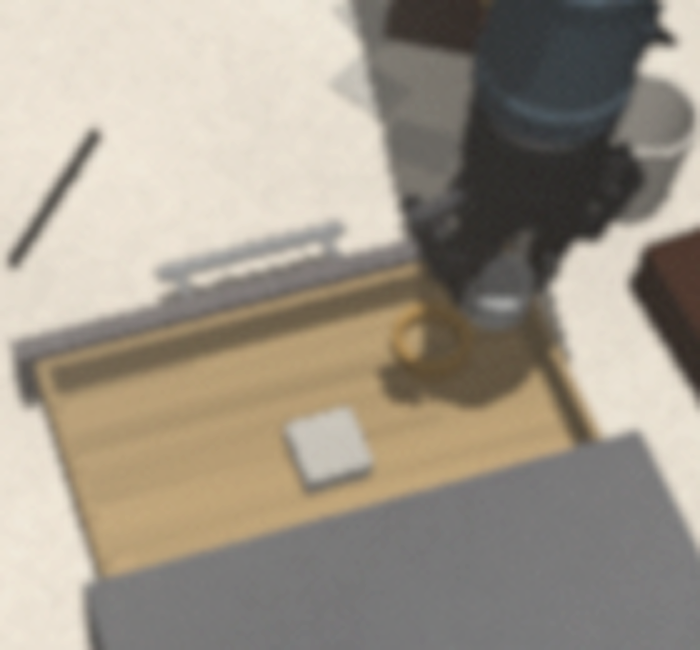

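step_arm(series=[{"offset": [0.005,-0.015,0.045],"twist": [1.3,0,0]},{"offset": [0.01,-0.03,0.09],"twist": [1.3,0,0]},{"offset": [0.015,-0.045,0.135],"twist": [1.3,0,0]},{"offset": [0.02,-0.06,0.18],"twist": [1.3,0,0]},{"offset": [0.025,-0.075,0.225],"twist": [1.3,0,0]},{"offset": [0.03,-0.09,0.27],"twist": [1.3,0,0]},{"offset": [0.04,-0.105,0.315],"twist": [1.3,0,0]},{"offset": [0.05,-0.12,0.36],"twist": [1.3,0,0]},{"offset": [0.06,-0.135,0.405],"twist": [1.3,0,0]},{"offset": [0.07,-0.15,0.45],"twist": [1.3,0,0]},{"offset": [0.073,-0.16,0.48],"twist": [1.3,0,0]},{"offset": [0.073,-0.167,0.5],"twist": [1.3,0,0]},{"offset": [0.073,-0.167,0.5],"twist": [1.3,0,0]},{"offset": [0.073,-0.167,0.5],"twist": [1.3,0,0]},{"offset": [0.073,-0.167,0.5],"twist": [1.3,0,0]},{"offset": [0.073,-0.167,0.5],"twist": [1.3,0,0]}])

```text
time: 28.95
ee_pos: [0.4713, -0.235, 0.099]
orientation: [-148.8, 89.9, 122.9]
wrist_force: [-0.4, -0.9, -0.7]
width: 0.0379
```

```bash
python3 -c "
from h import *
go([.471,-.2366,.042],-88.4)
c=cam('scene');crop(c,100,140,220,280,'s13.png',4)"
```

```text
t 28.95 tcp [ 0.4713 -0.235   0.099 ] jaw -88.26 w 0.0379 F [-0.3964 -0.9057 -0.6924] q7 -26.593070909528013
  offset [ 0.057  -0.0003  0.0017] twist [ 0.14 -0.05  0.03] rows 2.0
```

View pics/s13.png

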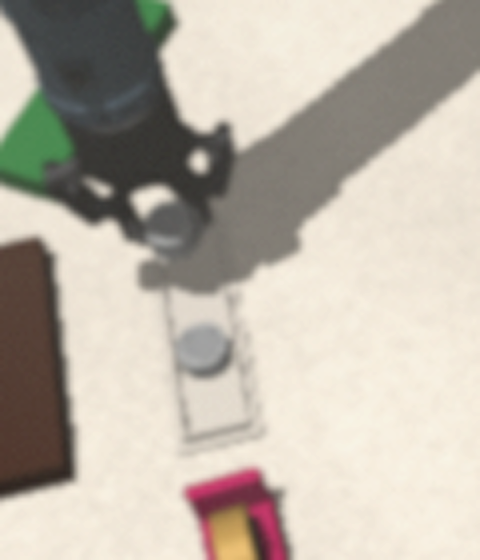

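step_arm(series=[{"offset": [0.02,0,0.0005],"twist": [0,0,0]},{"offset": [0.04,0,0.0005],"twist": [0,0,0]},{"offset": [0.054,0,0.0005],"twist": [0,0,0]},{"offset": [0.057,0,0.0005],"twist": [0,0,0]},{"offset": [0.057,0,0.0005],"twist": [0,0,0]},{"offset": [0.057,0,0.0005],"twist": [0,0,0]}])

```text
time: 29.6
ee_pos: [0.4713, -0.2373, 0.043]
orientation: [55.4, 89.9, -33.0]
wrist_force: [-0.6, 0.2, -1.2]
width: 0.0383
```

```bash
python3 -c "
from h import *
go([.471,-.2366,.016],-88.4)"
```

```text
t 29.6 tcp [ 0.4713 -0.2373  0.043 ] jaw -88.4 w 0.0383 F [-0.5953  0.1509 -1.2265] q7 -22.45459402417638
  offset [ 0.027  -0.0003 -0.0007] twist [ 0.    0.03 -0.04] rows 1.0
```

step_arm(series=[{"offset": [0.01,0,-0.0005],"twist": [0,0,0]},{"offset": [0.018,0,-0.0005],"twist": [0,0,0]},{"offset": [0.023,0,-0.0005],"twist": [0,0,0]},{"offset": [0.026,0,-0.0005],"twist": [0,0,0]},{"offset": [0.027,0,-0.0005],"twist": [0,0,0]},{"offset": [0.027,0,-0.0005],"twist": [0,0,0]}])

```text
time: 30.2
ee_pos: [0.4705, -0.2363, 0.0155]
orientation: [-151.7, 89.9, 119.9]
wrist_force: [-0.9, 1.6, 3.8]
width: 0.0384
```

step_arm(series=[{"offset": [0,0,0],"twist": [0,0,0]},{"offset": [0,0,0],"twist": [0,0,0]},{"offset": [0,0,0],"twist": [0,0,0]},{"offset": [0,0,0],"twist": [0,0,0]},{"offset": [-0.02,0,0],"twist": [0,0,0]},{"offset": [-0.05,0,0],"twist": [0,0,0]},{"offset": [-0.09,0,0],"twist": [0,0,0]},{"offset": [-0.13,0,0],"twist": [0,0,0]},{"offset": [-0.13,0,0],"twist": [0,0,0]},{"offset": [-0.13,0,0],"twist": [0,0,0]}], hand=0.68)

```text
time: 31.2
ee_pos: [0.4714, -0.2363, 0.1459]
orientation: [91.5, 89.9, 3.1]
wrist_force: [0.2, -0.2, 0.3]
width: 0.0582
```

```bash
python3 -c "
from h import *
go([.39,.168,.16],2.9)"
```

```text
t 31.2 tcp [ 0.4714 -0.2363  0.1459] jaw -88.37 w 0.0582 F [ 0.195  -0.1996  0.327 ] q7 -29.787702202299435
  offset [-0.0142 -0.0699 -0.4064] twist [88.73 -0.07 -0.07] rows 11.0
```

```bash
python3 -c "
from h import *
go([.4655,.1714,.13],2.9)"
```

```text
t 31.2 tcp [ 0.4714 -0.2363  0.1459] jaw -88.37 w 0.0582 F [ 0.195  -0.1996  0.327 ] q7 -29.787702202299435
  offset [ 0.0159  0.0057 -0.4077] twist [88.73 -0.07 -0.07] rows 11.0
```

step_arm(series=[{"offset": [0.016,0.006,-0.408],"twist": [-91.3,0,0]},{"offset": [0.016,0.006,-0.408],"twist": [-91.3,0,0]},{"offset": [0.016,0.006,-0.408],"twist": [-91.3,0,0]},{"offset": [0.016,0.006,-0.408],"twist": [-91.3,0,0]},{"offset": [0.016,0.006,-0.408],"twist": [-91.3,0,0]},{"offset": [0.016,0.006,-0.408],"twist": [-91.3,0,0]},{"offset": [0.016,0.006,-0.408],"twist": [-91.3,0,0]},{"offset": [0.016,0.006,-0.408],"twist": [-91.3,0,0]},{"offset": [0.016,0.006,-0.408],"twist": [-91.3,0,0]},{"offset": [0.016,0.006,-0.408],"twist": [-91.3,0,0]},{"offset": [0.016,0.006,-0.408],"twist": [-91.3,0,0]},{"offset": [0.016,0.006,-0.408],"twist": [-91.3,0,0]},{"offset": [0.016,0.006,-0.408],"twist": [-91.3,0,0]},{"offset": [0.016,0.006,-0.408],"twist": [-91.3,0,0]},{"offset": [0.016,0.006,-0.408],"twist": [-91.3,0,0]},{"offset": [0.016,0.006,-0.408],"twist": [-91.3,0,0]}], hand=0.3)

```text
time: 32.8
ee_pos: [0.4654, 0.1715, 0.1293]
orientation: [-146.4, 90.0, -143.6]
wrist_force: [0.4, 0.1, 0.7]
width: 0.0262
```

```bash
python3 -c "
from h import *
go([.4655,.1714,.03],2.9)
c=cam('top');crop(c,330,120,430,260,'t14.png',4)
c=cam('scene');crop(c,220,110,360,260,'s14.png',4)"
```

```text
t 32.8 tcp [0.4654 0.1715 0.1293] jaw 2.86 w 0.0262 F [0.3631 0.1497 0.6821] q7 -0.36091578510966066
  offset [ 0.0993 -0.0001  0.0001] twist [-0.04 -0.01  0.01] rows 2.0
```

View pics/t14.png

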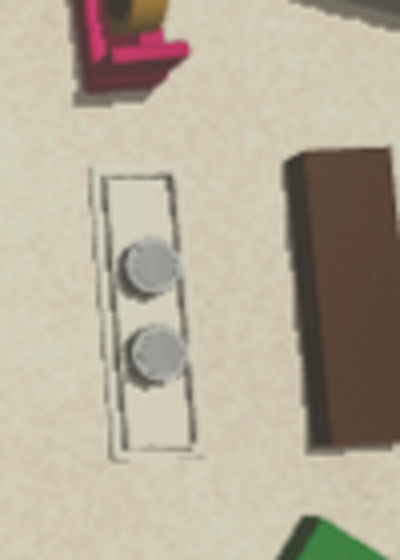

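View pics/s14.png

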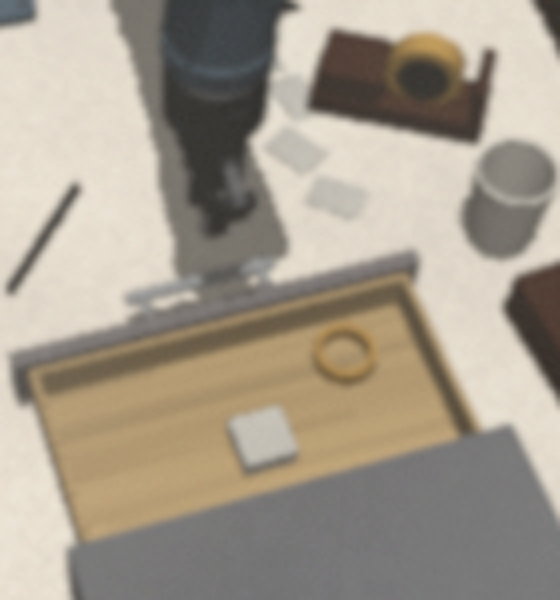

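Both tins lie flat; the drawer is unmoved with only the tape and block. Grip the handle and push.

step_arm(series=[{"offset": [0.04,0,0],"twist": [0,0,0]},{"offset": [0.065,0,0],"twist": [0,0,0]},{"offset": [0.085,0,0],"twist": [0,0,0]},{"offset": [0.095,0,0],"twist": [0,0,0]},{"offset": [0.099,0,0],"twist": [0,0,0]},{"offset": [0.099,0,0],"twist": [0,0,0]},{"offset": [0.099,0,0],"twist": [0,0,0]}])

```text
time: 33.6
ee_pos: [0.4661, 0.1718, 0.0312]
orientation: [26.0, 89.9, 28.9]
wrist_force: [-0.1, 0.2, 0.2]
width: 0.0257
```

step_arm(series=[{"offset": [0,0,0],"twist": [0,0,0]},{"offset": [0,0,0],"twist": [0,0,0]},{"offset": [0,0,0],"twist": [0,0,0]},{"offset": [0,0,0],"twist": [0,0,0]},{"offset": [0,0,0],"twist": [0,0,0]}], hand=0, force=40)

```text
time: 34.1
ee_pos: [0.4661, 0.1719, 0.0312]
orientation: [35.0, 89.9, 37.9]
wrist_force: [-0.6, -0.2, 6.7]
width: 0.0095
```

step_arm(series=[{"offset": [0,0,0.005],"twist": [0,0,0]},{"offset": [0,0,0.015],"twist": [0,0,0]},{"offset": [0,0,0.027],"twist": [0,0,0]},{"offset": [0,0,0.04],"twist": [0,0,0]},{"offset": [0,0,0.053],"twist": [0,0,0]},{"offset": [0,0,0.066],"twist": [0,0,0]},{"offset": [0,0,0.079],"twist": [0,0,0]},{"offset": [0,0,0.092],"twist": [0,0,0]},{"offset": [0,0,0.105],"twist": [0,0,0]},{"offset": [0,0,0.118],"twist": [0,0,0]},{"offset": [0,0,0.13],"twist": [0,0,0]},{"offset": [0,0,0.14],"twist": [0,0,0]},{"offset": [0,0,0.148],"twist": [0,0,0]},{"offset": [0,0,0.152],"twist": [0,0,0]},{"offset": [0,0,0.155],"twist": [0,0,0]},{"offset": [0,0,0.155],"twist": [0,0,0]}])

```text
time: 35.7
ee_pos: [0.6215, 0.1801, 0.0313]
orientation: [22.5, 89.9, 25.4]
wrist_force: [0.1, 0.5, 5.4]
width: 0.0094
```

step_arm(series=[{"offset": [0,0,0.003],"twist": [0,0,0]},{"offset": [0,0,0.006],"twist": [0,0,0]},{"offset": [0,0,0.008],"twist": [0,0,0]},{"offset": [0,0,0.01],"twist": [0,0,0]},{"offset": [0,0,0.01],"twist": [0,0,0]}])

```text
time: 36.2
ee_pos: [0.631, 0.1805, 0.0313]
orientation: [35.1, 89.9, 38.0]
wrist_force: [0.1, 1.1, 5.6]
width: 0.009
```

step_arm(series=[{"offset": [0,0,0.002],"twist": [0,0,0]},{"offset": [0,0,0.003],"twist": [0,0,0]},{"offset": [0,0,0.003],"twist": [0,0,0]}])

```text
time: 36.5
ee_pos: [0.631, 0.1806, 0.0312]
orientation: [165.2, 89.7, 168.1]
wrist_force: [-8.8, 0.9, 14.7]
width: 0.0093
```

step_arm(series=[{"offset": [0,0,0.002],"twist": [0,0,0]},{"offset": [0,0,0.002],"twist": [0,0,0]}])

```text
time: 36.7
ee_pos: [0.631, 0.1806, 0.0312]
orientation: [170.6, 89.5, 173.6]
wrist_force: [-16.0, -0.2, 21.6]
width: 0.0094
```

step_arm(series=[{"offset": [0,0,-0.005],"twist": [0,0,0]},{"offset": [0,0,-0.005],"twist": [0,0,0]},{"offset": [0,0,-0.005],"twist": [0,0,0]},{"offset": [0,0,-0.005],"twist": [0,0,0]},{"offset": [-0.03,0,-0.005],"twist": [0,0,0]},{"offset": [-0.07,0,-0.005],"twist": [0,0,0]},{"offset": [-0.11,0,-0.005],"twist": [0,0,0]},{"offset": [-0.12,0,-0.005],"twist": [0,0,0]},{"offset": [-0.12,0,-0.005],"twist": [0,0,0]}], hand=0.3)

```text
time: 37.6
ee_pos: [0.6317, 0.1801, 0.1522]
orientation: [16.4, 89.8, 19.3]
wrist_force: [0.6, 0.2, -0.2]
width: 0.0255
```

```bash
python3 -c "
from h import *
go([.5,-.1,.15],2.9)"
```

```text
t 37.6 tcp [0.6317 0.1801 0.1522] jaw 2.9 w 0.0255 F [ 0.6426  0.1764 -0.2053] q7 2.772647980837658
  offset [ 0.0014 -0.2731 -0.1457] twist [-0.    0.2  -0.06] rows 7.0
```

```bash
python3 -c "
from h import *
c=cam('top');cv2.imwrite('pics/t15.png',c['img']);crop(c,330,130,450,250,'t15c.png',6)
c=cam('scene');crop(c,60,140,220,270,'s15.png',5)"
```

```text
(no output)
```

View pics/t15c.png

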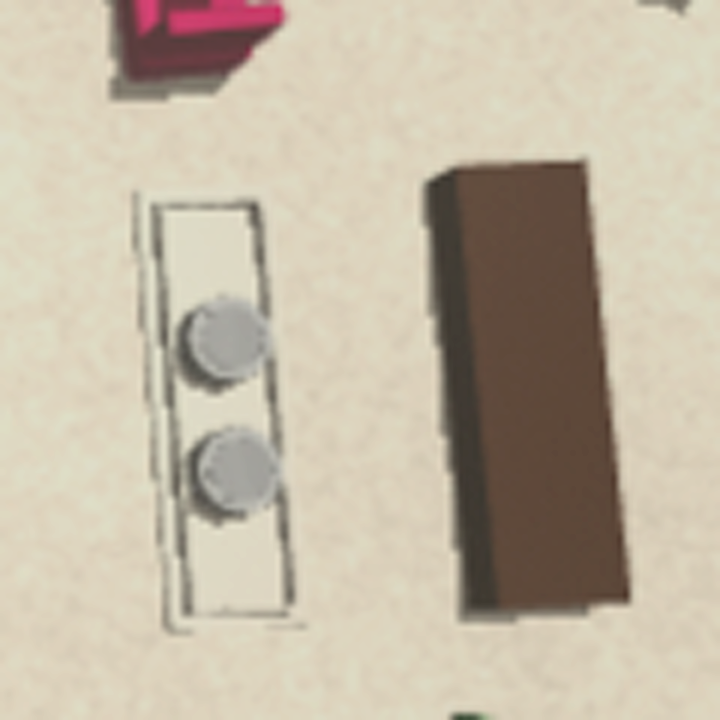

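View pics/s15.png

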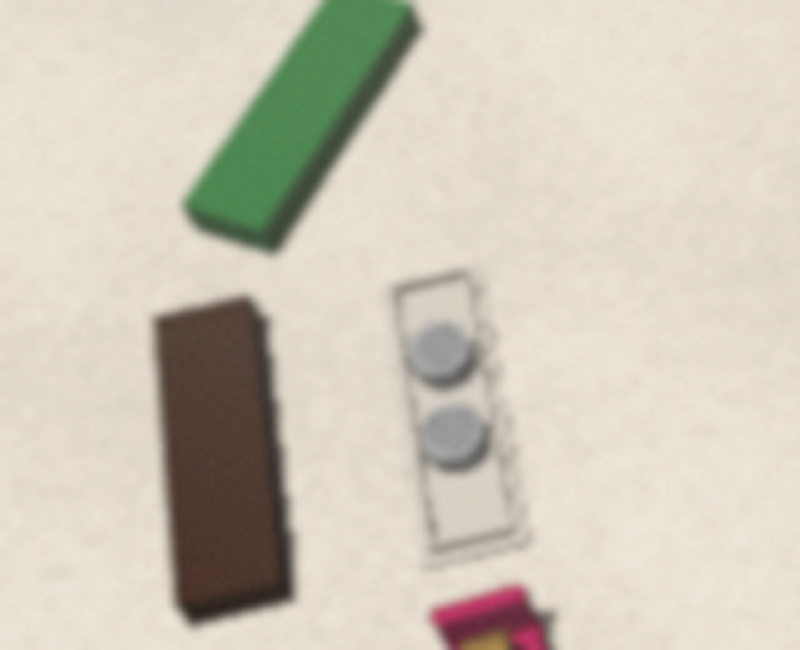

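View pics/t15.png

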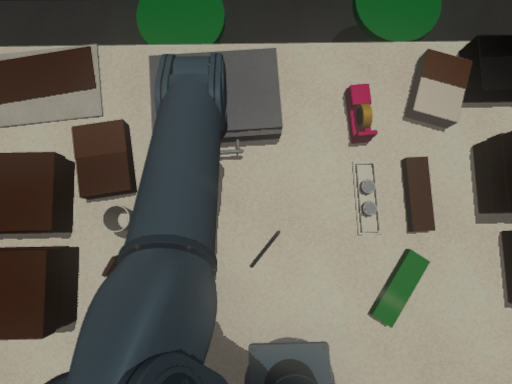

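```bash
python3 -c "
from h import *
c=cam('top')
f=lambda P,z,s=6,o=[330,130]:plane(c,np.array(P)/s-.5+o,z)
p=f([(460,168),(586,160),(630,602),(497,608)],.032);e=p-np.roll(p,1,0);print(p[:,:2],p.mean(0),np.linalg.norm(e,axis=1),np.degrees(np.arctan2(e[:,1],e[:,0])))
p=f([(135,192),(168,630)],.002);print('fl',p,'cy',p.mean(0)[1]-.033,np.degrees(np.arctan2(*(p[0]-p[1])[1::-1])))
p=f([(168,630),(300,626)],.002);print('near fl x',p[:,0]+.106)
p=f([(262,202),(296,611)],.014);print('cy',p.mean(0)+[0,.023,0])
c=cam('scene');p=plane(c,np.array([(155,318),(247,298),(288,582),(180,603)])/5-.5+[60,140],.032);e=p-np.roll(p,1,0);print('scene lid',p.mean(0),np.linalg.norm(e,axis=1),np.degrees(np.arctan2(e[:,1],e[:,0])))
"
```

```text
[[ 0.6083 -0.3457]
 [ 0.6111 -0.4056]
 [ 0.4042 -0.4103]
 [ 0.4027 -0.3486]] [ 0.5066 -0.3775  0.032 ] [0.2056 0.0599 0.2069 0.0617] [   0.8145  -87.3749 -178.6863   91.3304]
fl [[ 0.6057 -0.2009  0.002 ]
 [ 0.3957 -0.2056  0.002 ]] cy -0.23628957277552518 1.287503521812466
near fl x [0.5017 0.5022]
cy [ 0.5003 -0.2371  0.014 ]
scene lid [ 0.5093 -0.3776  0.032 ] [0.2044 0.058  0.2075 0.0626] [-177.8104   90.922     3.4034  -91.8442]
```

```bash
python3 -c "
from h import *
go([.508,-.3775,.13],-88.5)"
```

```text
t 37.8 tcp [0.629  0.1798 0.1484] jaw 2.91 w 0.0257 F [ 0.014   0.5059 -0.0644] q7 2.7823846370713397
  offset [ 0.0193 -0.5504 -0.1491] twist [-88.59  -0.17  -0.1 ] rows 12.0
```

step_arm(series=[{"offset": [0.0,-0.55,-0.149],"twist": [91.4,0,0]},{"offset": [0.0,-0.55,-0.149],"twist": [91.4,0,0]},{"offset": [0.0,-0.55,-0.149],"twist": [91.4,0,0]},{"offset": [0.0,-0.55,-0.149],"twist": [91.4,0,0]},{"offset": [0.0,-0.55,-0.149],"twist": [91.4,0,0]},{"offset": [0.0,-0.55,-0.149],"twist": [91.4,0,0]},{"offset": [0.0,-0.55,-0.149],"twist": [91.4,0,0]},{"offset": [0.0,-0.55,-0.149],"twist": [91.4,0,0]},{"offset": [0.0,-0.55,-0.149],"twist": [91.4,0,0]},{"offset": [0.0,-0.55,-0.149],"twist": [91.4,0,0]},{"offset": [0.0,-0.55,-0.149],"twist": [91.4,0,0]},{"offset": [0.0,-0.55,-0.149],"twist": [91.4,0,0]},{"offset": [0.0,-0.55,-0.149],"twist": [91.4,0,0]},{"offset": [0.0,-0.55,-0.149],"twist": [91.4,0,0]},{"offset": [0.0,-0.55,-0.149],"twist": [91.4,0,0]},{"offset": [0.0,-0.55,-0.149],"twist": [91.4,0,0]},{"offset": [0.02,-0.55,-0.149],"twist": [91.4,0,0]},{"offset": [0.04,-0.55,-0.149],"twist": [91.4,0,0]},{"offset": [0.04,-0.55,-0.149],"twist": [91.4,0,0]},{"offset": [0.04,-0.55,-0.149],"twist": [91.4,0,0]}], hand=1)

```text
time: 39.8
ee_pos: [0.5096, -0.3763, 0.1106]
orientation: [-124.3, 90.0, 147.3]
wrist_force: [0.0, -0.2, -0.6]
width: 0.0853
```

```bash
python3 -c "
from h import *
go([.508,-.3775,.01],-88.5)
c=cam('top');crop(c,100,40,300,170,'t16.png',4)
c=cam('scene');crop(c,60,120,220,270,'s16.png',4)"
```

```text
t 39.8 tcp [ 0.5096 -0.3763  0.1106] jaw -88.43 w 0.0853 F [ 0.0122 -0.2473 -0.5825] q7 -20.97186878789059
  offset [ 0.1006 -0.0016  0.0012] twist [ 0.07 -0.01  0.02] rows 3.0
```

View pics/t16.png

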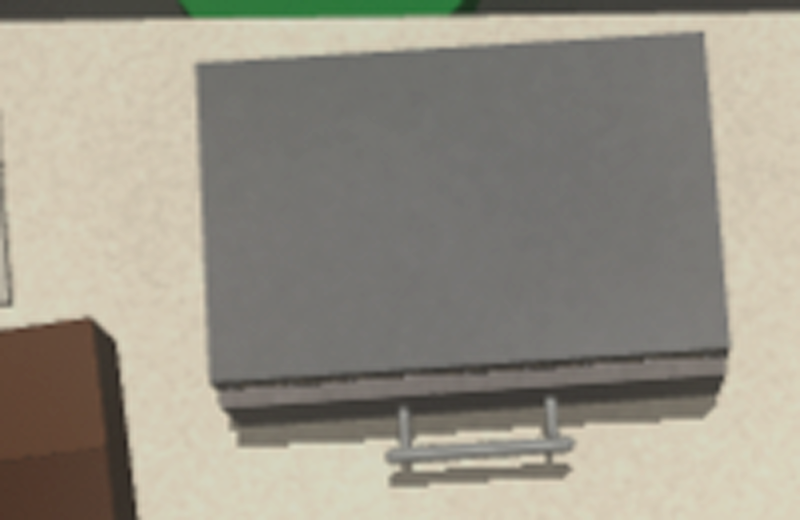

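View pics/s16.png

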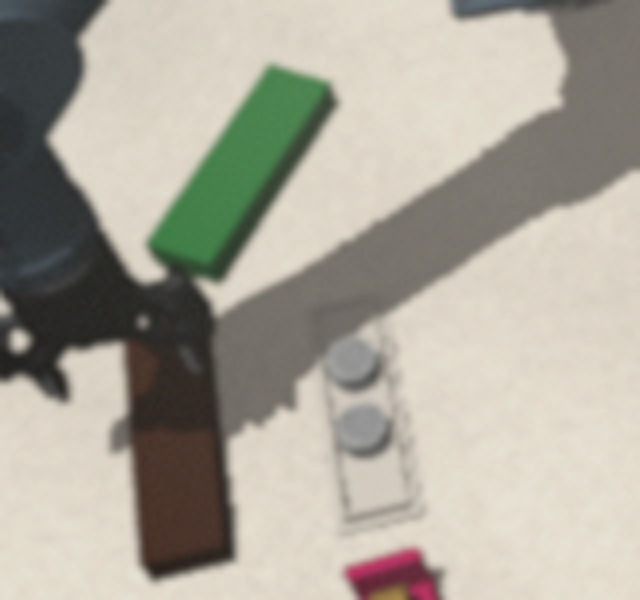

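step_arm(series=[{"offset": [0.03,0,0.0005],"twist": [0,0,0]},{"offset": [0.055,0,0.0005],"twist": [0,0,0]},{"offset": [0.075,0,0.0005],"twist": [0,0,0]},{"offset": [0.09,0,0.0005],"twist": [0,0,0]},{"offset": [0.1,0,0.0005],"twist": [0,0,0]},{"offset": [0.1,0,0.0005],"twist": [0,0,0]},{"offset": [0.1,0,0.0005],"twist": [0,0,0]}])

```text
time: 40.6
ee_pos: [0.5096, -0.378, 0.011]
orientation: [30.5, 89.9, -58.0]
wrist_force: [0.0, -0.8, 0.3]
width: 0.0859
```

step_arm(series=[{"offset": [0,0,0],"twist": [0,0,0]},{"offset": [0,0,0],"twist": [0,0,0]},{"offset": [0,0,0],"twist": [0,0,0]},{"offset": [0,0,0],"twist": [0,0,0]},{"offset": [0,0,0],"twist": [0,0,0]},{"offset": [0,0,0],"twist": [0,0,0]},{"offset": [0,0,0],"twist": [0,0,0]}], hand=0, force=35)

```text
time: 41.3
ee_pos: [0.5099, -0.3779, 0.0114]
orientation: [59.0, 89.9, -29.5]
wrist_force: [-0.2, 0.9, 6.5]
width: 0.0611
```

step_arm(series=[{"offset": [-0.01,0,0],"twist": [0,0,0]},{"offset": [-0.025,0,0],"twist": [0,0,0]},{"offset": [-0.045,0,0],"twist": [0,0,0]},{"offset": [-0.06,0,0],"twist": [0,0,0]},{"offset": [-0.07,0,0],"twist": [0,0,0]},{"offset": [-0.07,0,0],"twist": [0,0,0]},{"offset": [-0.07,0,0],"twist": [0,0,0]},{"offset": [-0.07,0,0],"twist": [0,0,0]}])

```text
time: 42.1
ee_pos: [0.5089, -0.3769, 0.0796]
orientation: [-133.1, 89.9, 138.4]
wrist_force: [-0.2, -0.5, -1.6]
width: 0.0616
```

```bash
python3 -c "
from h import *
go([.503,-.2365,.08],-88.6)
c=cam('top');crop(c,330,120,450,250,'t17.png',6)
c=cam('scene');crop(c,60,120,220,270,'s17.png',5)"
```

```text
t 42.1 tcp [ 0.5089 -0.3769  0.0796] jaw -88.49 w 0.0616 F [-0.2138 -0.5046 -1.595 ] q7 -19.657589591468458
  offset [-0.0003 -0.0022 -0.1405] twist [ 0.11 -0.06  0.06] rows 3.0
```

View pics/t17.png

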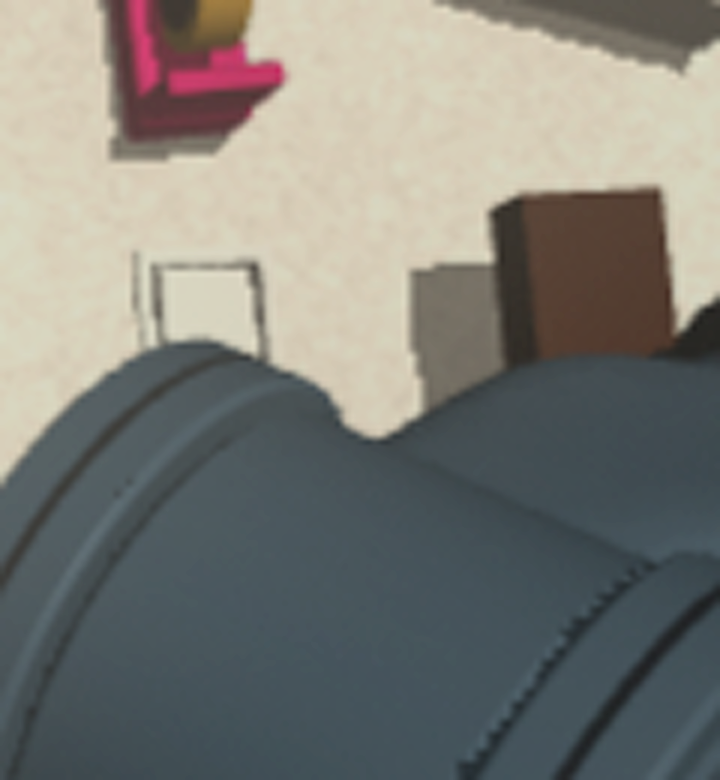

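View pics/s17.png

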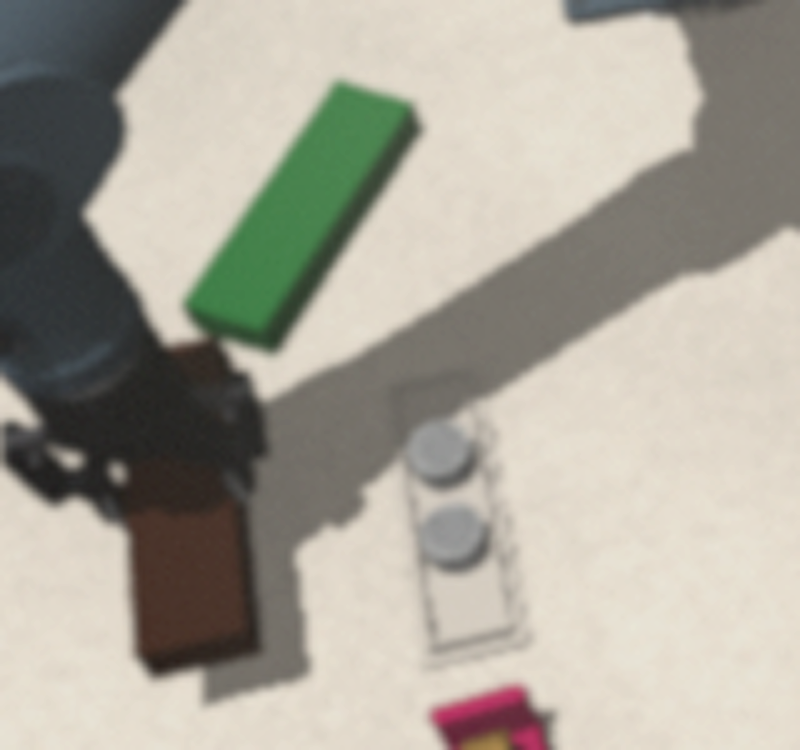

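```bash
python3 -c "
from h import *
t=cam('top');s=cam('scene')
F=lambda c,P,z,k,o:plane(c,np.array(P)/k-.5+o,z)
p=F(t,[(524,200),(660,189)],.1,6,[330,120]);print('top lid far edge',p,p.mean(0)-[.104,0,0])
p=F(s,[(138,650),(257,628)],.1,5,[60,120]);print('scene lid far edge',p,p.mean(0)-[.104,0,0])
p=F(t,[(152,262),(258,262)],.014,6,[330,120]);print('top box far wall',p,p.mean(0)-[.098,0,0])
p=F(s,[(428,663),(530,640)],.002,5,[60,120]);print('scene flange far',p,p.mean(0)-[.106,0,0])
p=F(s,[(433,648),(510,630)],.004,5,[60,120]);print('scene far wall',p,p.mean(0)-[.097,0,0])
"
```

```text
top lid far edge [[ 0.6061 -0.3435  0.1   ]
 [ 0.6099 -0.4039  0.1   ]] [ 0.504  -0.3737  0.1   ]
scene lid far edge [[ 0.6079 -0.4045  0.1   ]
 [ 0.6105 -0.339   0.1   ]] [ 0.5052 -0.3717  0.1   ]
top box far wall [[ 0.5983 -0.2052  0.014 ]
 [ 0.5973 -0.2559  0.014 ]] [ 0.4998 -0.2306  0.014 ]
scene flange far [[ 0.606  -0.2649  0.002 ]
 [ 0.6059 -0.2024  0.002 ]] [ 0.4999 -0.2336  0.002 ]
scene far wall [[ 0.5977 -0.2606  0.004 ]
 [ 0.5972 -0.2132  0.004 ]] [ 0.5004 -0.2369  0.004 ]
```

step_arm(series=[{"offset": [0,-0.0005,-0.03],"twist": [0,0,0]},{"offset": [0,-0.0005,-0.06],"twist": [0,0,0]},{"offset": [0,-0.001,-0.09],"twist": [0,0,0]},{"offset": [0,-0.001,-0.115],"twist": [0,0,0]},{"offset": [0,-0.001,-0.132],"twist": [0,0,0]},{"offset": [0,-0.001,-0.14],"twist": [0,0,0]},{"offset": [0,-0.001,-0.141],"twist": [0,0,0]},{"offset": [0,-0.001,-0.141],"twist": [0,0,0]},{"offset": [0,-0.001,-0.141],"twist": [0,0,0]},{"offset": [0,-0.001,-0.141],"twist": [0,0,0]},{"offset": [0,-0.001,-0.141],"twist": [0,0,0]}])

```text
time: 43.4
ee_pos: [0.5045, -0.2372, 0.0804]
orientation: [-13.6, 90.0, -102.1]
wrist_force: [-0.3, 0.1, -0.8]
width: 0.0607
```

```bash
python3 -c "
from h import *
go([.504,-.2362,.055],-88.6)
c=cam('top');crop(c,330,120,450,250,'t18.png',6)
c=cam('scene');crop(c,90,150,220,270,'s18.png',6)"
```

```text
t 43.4 tcp [ 0.5045 -0.2372  0.0804] jaw -88.55 w 0.0607 F [-0.3101  0.0753 -0.8474] q7 -27.210664225615048
  offset [ 0.0254 -0.0004 -0.0011] twist [0.05 0.02 0.  ] rows 1.0
```

View pics/t18.png

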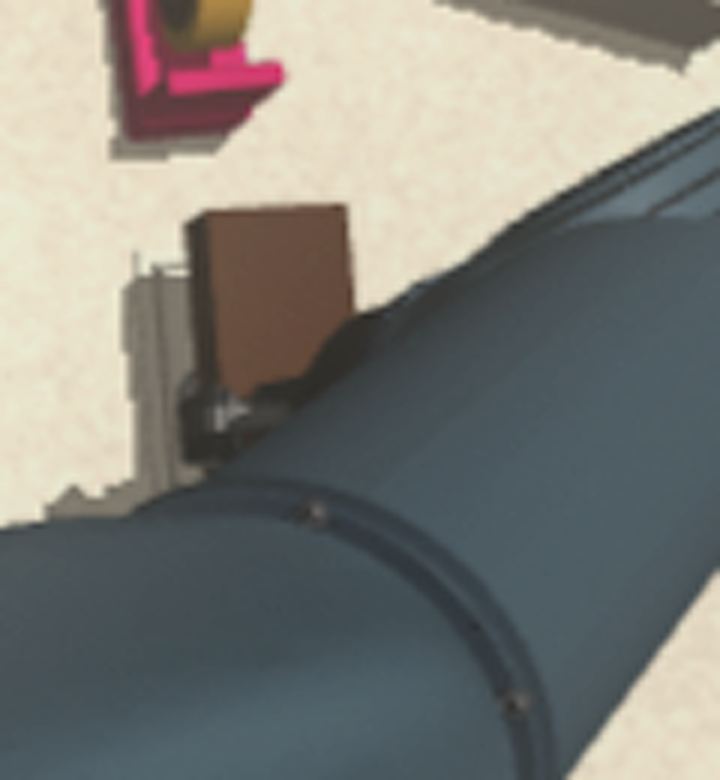

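View pics/s18.png

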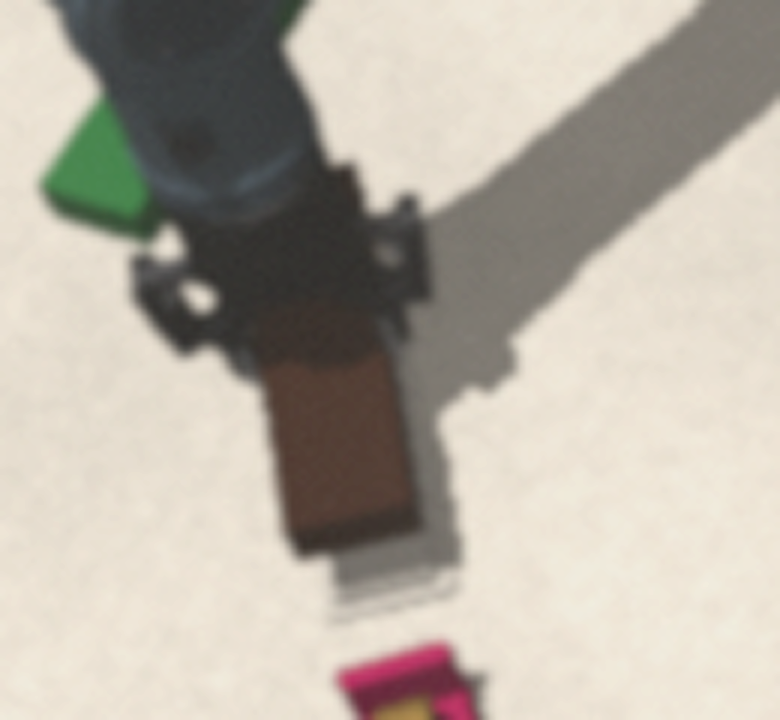

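step_arm(series=[{"offset": [0.015,0,-0.0005],"twist": [0,0,0]},{"offset": [0.03,0,-0.0005],"twist": [0,0,0]},{"offset": [0.038,0,-0.0005],"twist": [0,0,0]},{"offset": [0.04,0,-0.0005],"twist": [0,0,0]},{"offset": [0.04,0,-0.0005],"twist": [0,0,0]},{"offset": [0.04,0,-0.0005],"twist": [0,0,0]},{"offset": [0.04,0,-0.0005],"twist": [0,0,0]}])

```text
time: 44.2
ee_pos: [0.5049, -0.2362, 0.0408]
orientation: [61.0, 90.0, -27.5]
wrist_force: [-0.7, 0.1, -0.8]
width: 0.0609
```

```bash
python3 -c "
from h import *
go([.504,-.2362,.0154],-88.6)
c=cam('top');crop(c,330,130,430,250,'t19.png',7)
c=cam('scene');crop(c,110,170,210,270,'s19.png',7)"
```

```text
t 44.2 tcp [ 0.5049 -0.2362  0.0408] jaw -88.5 w 0.0609 F [-0.6966  0.1459 -0.8221] q7 -24.76388984430386
  offset [ 0.0254 -0.0009 -0.    ] twist [ 0.1   0.02 -0.04] rows 1.0
```

View pics/t19.png

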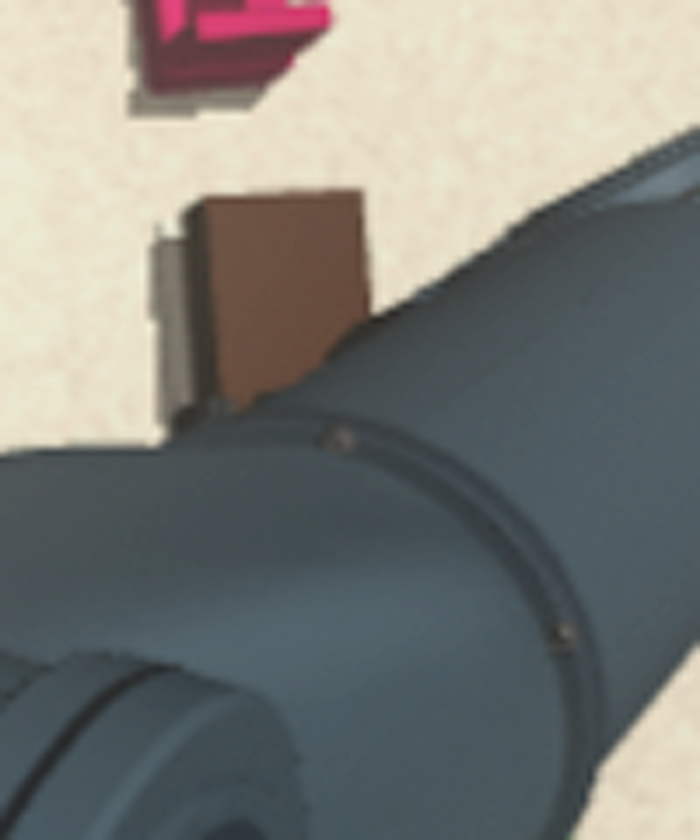

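View pics/s19.png

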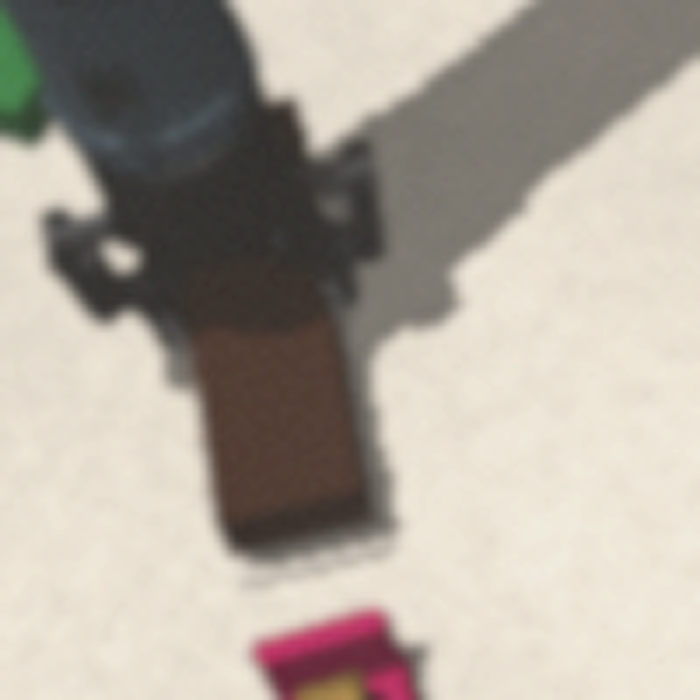

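```bash
python3 -c "
from h import *
t=cam('top');s=cam('scene')
F=lambda c,P,z,k,o:plane(c,np.array(P)/k-.5+o,z)
p=F(t,[(203,199),(361,190)],.0615,7,[330,130]);print('top lid far edge',p,p.mean(0)-[.104,0,0])
p=F(s,[(228,524),(367,489)],.0615,7,[110,170]);print('scene lid far top edge',p,p.mean(0)-[.104,0,0])
p=F(s,[(240,552),(366,522)],.029,7,[110,170]);print('scene lid far rim',p,p.mean(0)-[.104,0,0])
p=F(s,[(245,584),(392,545)],.002,7,[110,170]);print('scene flange',p,p.mean(0)-[.106,0,0])
"
```

```text
top lid far edge [[ 0.6033 -0.2013  0.0615]
 [ 0.6058 -0.2633  0.0615]] [ 0.5006 -0.2323  0.0615]
scene lid far top edge [[ 0.6092 -0.2605  0.0615]
 [ 0.6072 -0.202   0.0615]] [ 0.5042 -0.2312  0.0615]
scene lid far rim [[ 0.6064 -0.2627  0.029 ]
 [ 0.6055 -0.2085  0.029 ]] [ 0.502  -0.2356  0.029 ]
scene flange [[ 0.6083 -0.267   0.002 ]
 [ 0.6054 -0.2023  0.002 ]] [ 0.5009 -0.2346  0.002 ]
```

step_arm(series=[{"offset": [0.004,-0.001,0],"twist": [0,0,0]},{"offset": [0.008,-0.001,0],"twist": [0,0,0]},{"offset": [0.011,-0.001,0],"twist": [0,0,0]},{"offset": [0.014,-0.001,0],"twist": [0,0,0]},{"offset": [0.014,-0.001,0],"twist": [0,0,0]}])

```text
time: 44.9
ee_pos: [0.5033, -0.2359, 0.0258]
orientation: [-113.5, 89.9, 158.0]
wrist_force: [0.6, 0.4, -0.7]
width: 0.0614
```

step_arm(series=[{"offset": [0.003,0,0],"twist": [0,0,0]},{"offset": [0.006,0,0],"twist": [0,0,0]},{"offset": [0.009,0,0],"twist": [0,0,0]},{"offset": [0.01,0,0],"twist": [0,0,0]},{"offset": [0.01,0,0],"twist": [0,0,0]}])

```text
time: 45.4
ee_pos: [0.5035, -0.236, 0.0162]
orientation: [-106.7, 90.0, 164.8]
wrist_force: [0.6, 0.2, -1.8]
width: 0.0612
```

step_arm(series=[{"offset": [0.001,0,0],"twist": [0,0,0]},{"offset": [0.0015,0,0],"twist": [0,0,0]},{"offset": [0.0015,0,0],"twist": [0,0,0]}])

```text
time: 45.7
ee_pos: [0.5037, -0.2362, 0.0154]
orientation: [125.7, 90.0, 37.2]
wrist_force: [-1.0, 0.9, 5.1]
width: 0.0612
```

step_arm(series=[{"offset": [0,0,0],"twist": [0,0,0]},{"offset": [0,0,0],"twist": [0,0,0]},{"offset": [0,0,0],"twist": [0,0,0]},{"offset": [0,0,0],"twist": [0,0,0]},{"offset": [0,0,0],"twist": [0,0,0]},{"offset": [-0.02,0,0],"twist": [0,0,0]},{"offset": [-0.05,0,0],"twist": [0,0,0]},{"offset": [-0.1,0,0],"twist": [0,0,0]},{"offset": [-0.15,0,0],"twist": [0,0,0]},{"offset": [-0.15,0,0],"twist": [0,0,0]}], hand=1)

```text
time: 46.7
ee_pos: [0.5065, -0.2386, 0.1707]
orientation: [64.9, 89.5, -23.7]
wrist_force: [0.1, 0.4, -0.5]
width: 0.0855
```

```bash
python3 -c "
from h import *
go([.5,.1,.25],-88.6)"
```

```text
t 46.7 tcp [ 0.5065 -0.2386  0.1707] jaw -88.54 w 0.0855 F [ 0.1481  0.3524 -0.5297] q7 -32.37578597653914
  offset [-0.0807  0.0029 -0.3383] twist [ 0.06  0.23 -0.49] rows 7.0
```

Contact came exactly at the seated height (TCP 0.0154). Move clear and check.

step_arm(series=[{"offset": [-0.08,0,-0.1],"twist": [0,0,0]},{"offset": [-0.08,0,-0.34],"twist": [0,0,0]},{"offset": [-0.08,0,-0.34],"twist": [0,0,0]},{"offset": [-0.08,0,-0.34],"twist": [0,0,0]},{"offset": [-0.08,0,-0.34],"twist": [0,0,0]},{"offset": [-0.08,0,-0.34],"twist": [0,0,0]},{"offset": [-0.08,0,-0.34],"twist": [0,0,0]},{"offset": [-0.08,0,-0.34],"twist": [0,0,0]},{"offset": [-0.08,0,-0.34],"twist": [0,0,0]},{"offset": [-0.08,0,-0.34],"twist": [0,0,0]}])

```text
time: 47.7
ee_pos: [0.4944, 0.1024, 0.2447]
orientation: [-35.2, 90.0, -123.8]
wrist_force: [-0.8, -0.1, 0.5]
width: 0.0854
```

```bash
python3 -c "
from h import *
t=cam('top');cv2.imwrite('pics/t20.png',t['img']);crop(t,330,140,420,250,'t20c.png',7)
c=cam('scene');cv2.imwrite('pics/s20f.png',c['img']);crop(c,110,170,210,270,'s20.png',7)"
```

```text
(no output)
```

View pics/t20.png

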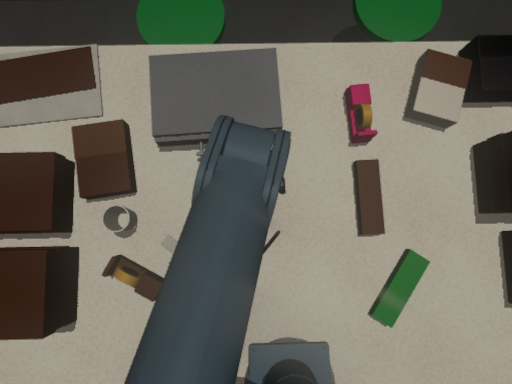

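View pics/t20c.png

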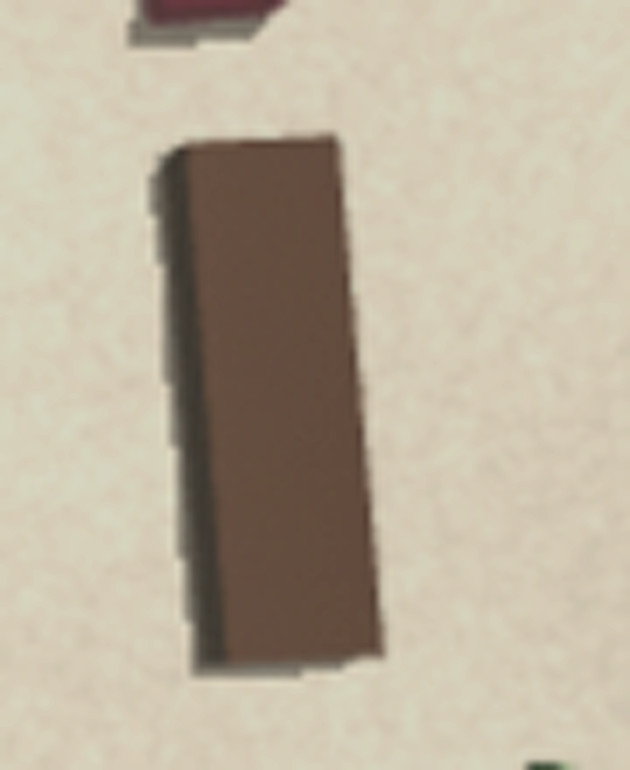

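View pics/s20.png

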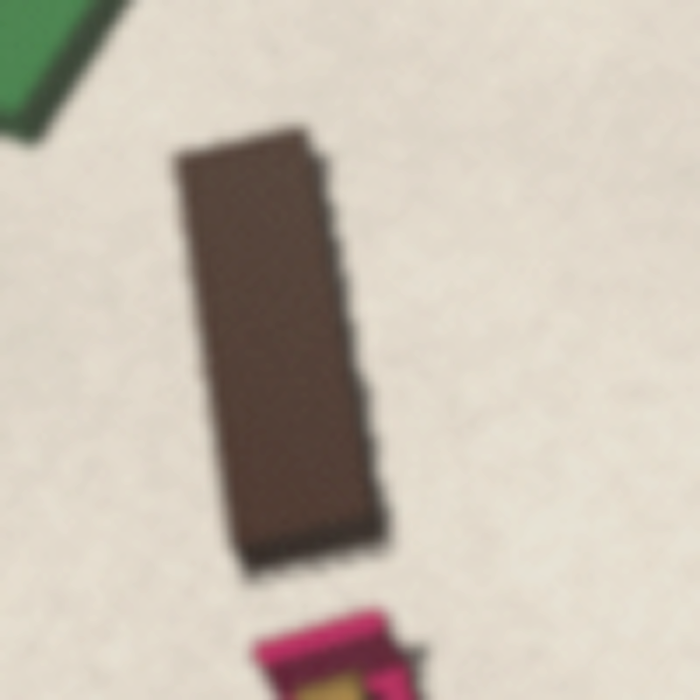

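View pics/s20f.png

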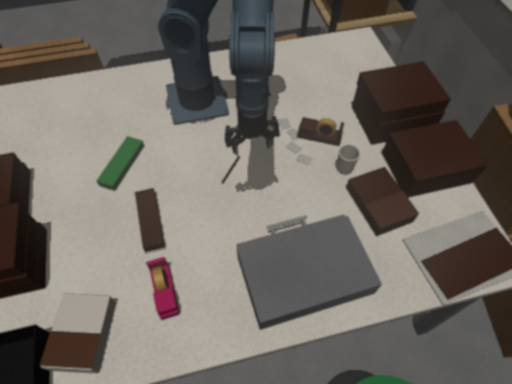

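```bash
python3 -c "
from h import *
t=cam('top')
p=plane(t,np.array([(187,147),(337,138),(384,656),(226,662)])/7-.5+[330,140],.036);e=p-np.roll(p,1,0);print(p.mean(0),np.degrees(np.arctan2(e[:,1],e[:,0])))
a=cv2.imread('pics/top0.png');d=cv2.absdiff(a,t['img']).max(2);d[:,150:300]=0
k,l,s,_=cv2.connectedComponentsWithStats((d>60).astype('uint8'));print(s[1:][s[1:,4]>4])
print(r.hand_in())"
```

```text
[ 0.5001 -0.2355  0.036 ] [   1.2332  -87.5751 -178.3005   90.9246]
[[ 129  319   21   62  677]
 [  14  339  113   45 3159]
 [   0  361   17   23  284]]
the job is handed in; nothing more can be done
None
```

The job is done and handed in at about 48 s of robot time.

**What I did:**
- **Lid off:** I took the lid off and set it on the table to the right of the box.
- **Drawer and tins:** I pulled the drawer to its stop and found two tins in it. Both went flat in a row in the box.
- **Drawer shut:** I pushed the drawer shut by its handle, with the tape roll and label block still inside.
- **Lid on:** The lid had shifted a couple of centimetres while the robot was away from it, so I measured its position again before putting it back.

**Last checks:**
- **Drawer:** The handle moved back by 0.166 m, which matches the full travel. It pushed back at 16 N at the end, and the top picture shows no gap.
- **Lid seating:** On lowering, contact came at the expected seated height, with the tool tip 15.4 mm above the table.
- **Lid position:** The top camera puts the lid at (0.500, -0.2355), yaw about 1.5°. At the start it was at (0.502, -0.2356). The box itself measured about (0.501, -0.236), so the lid is within its 3 mm play.
- **Other things:** Comparing the top picture with the first one shows changes only near the lower-left edge, which I put down to the arm and its shadow. I left out the middle strip (cabinet, handle, pen) because the arm covers part of it; there I judged by eye that the pen and cabinet had not moved.

**Disagreements:** The two cameras differed by up to about 3.5 mm on the lid's x position during the fit. I used a middle value, and the lid went on without catching.

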